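# Restock the chocolate showcase

### The job

Restock the showcase: slide its glass doors, one half at a time, and lay every chocolate bar from the marble slab in the row of its own length - long bars in the wide row, short bars in the narrow row - each flat on the tray floor and crosswise between the two rails. Finally slide both doors fully shut. The domed pralines stay on the slab, and the bowls, cup, bottle and ribbon spool stay where they are.

Things in the scene. Friction and masses are not known exactly. Their poses are not given: they have to be found in the camera images.
- case: low showcase, 236 mm deep (x), 366 wide (y), fixed; origin: centre of its underside; x away from the robot, y to its left, z up. Its top is two glass bypass doors that slide along y and slope up with x at 0.26 rad (85 mm up at the middle). Inside: x -110..110, y -175..175; near wall 51 mm high, far wall 110, ends slope with the doors; 33 mm high partition at y = 0.
- left_door (a joint): m; 0 = shut over the left half, 0.148 = fully open: slid to the right (case -y) underneath the right door, baring case y = 27..175 mm. Stays where left; slides at 2 N, hard stops at both ends. When open, its handle blocks the right door: the two openings add up to 0.152 m at most (opening one pushes the other shut).
- right_door (a joint): m; 0 = shut over the right half, 0.148 = fully open: slid to the left (case +y) over the left door, baring case y = -175..-27 mm. Runs 12 mm above the left door. Stays where left; slides at 2 N, hard stops at both ends.
- left_door_grip (a point): top centre of the left door's steel handle: an upright fin 60 mm long (case x), 12 thick (case y), standing 40 mm above the left door near its outer (case +y) edge. Pinch it across its thickness from straight above with the TCP about 3 mm below this point (the fingertips then clear the upper door).
- right_door_grip (a point): top centre of the right door's steel handle: an upright fin 60 mm long (case x), 12 thick (case y), standing 28 mm above the right door near its outer (case -y) edge. Pinch it as the left one.
- wide_tray: fixed tray in one half of the case (which varies; centred at case y = +101 or -101), 212 mm (x) by 138 (y), axes as the case's; origin: centre of its underside. Floor 5 mm above the origin. Along its middle runs one row, the row for long bars: a channel x -85..75, y -39..39 (78 wide), between two rails and two end blocks, all rising 8 mm above the floor. Beside the rails: fixed dummies 15 mm high.
- narrow_tray: as wide_tray, in the other half of the case, but its row's channel is 54 mm wide (y -27..27 mm): the row for the short bars.
- slab: fixed marble slab, 300 mm (x) by 260 mm (y), 15 mm thick; origin: centre of its underside. The bars lie on it at the start. It and the case stand side by side; which is on the left varies.
- long1: long chocolate bar, 66 mm long (its x axis), 24 mm wide (y), 20 mm high (z); origin at its centre. Weighs about 38 g. May be absent.
- long2: long chocolate bar, 66 mm long (its x axis), 24 mm wide (y), 20 mm high (z); origin at its centre. Weighs about 38 g. May be absent.
- long3: long chocolate bar, 66 mm long (its x axis), 24 mm wide (y), 20 mm high (z); origin at its centre. Weighs about 38 g. May be absent.
- short1: short chocolate bar, 42 mm long (its x axis), 24 mm wide (y), 20 mm high (z); origin at its centre. Weighs about 24 g. May be absent.
- short2: short chocolate bar, 42 mm long (its x axis), 24 mm wide (y), 20 mm high (z); origin at its centre. Weighs about 24 g. May be absent.
- short3: short chocolate bar, 42 mm long (its x axis), 24 mm wide (y), 20 mm high (z); origin at its centre. Weighs about 24 g. May be absent.
- dome1: domed chocolate praline, 26 mm wide, 18 high, loose on the slab; origin: centre of its underside. Not to be loaded.
- dome2: domed chocolate praline, 26 mm wide, 18 high, loose on the slab; origin: centre of its underside. Not to be loaded.
- bowl1: footed glass bowl of dark truffles, 140 mm wide, 130 high (mm); loose bystander, origin: centre of its underside
- bowl2: footed glass bowl of milk truffles, 140 mm wide, 130 high (mm); loose bystander, origin: centre of its underside
- ribbon: spool of ribbon, 70 mm wide, 34 high (mm); loose bystander, origin: centre of its underside
- cup: white ceramic cup, 76 mm wide, 85 high (mm); loose bystander, origin: centre of its underside
- bottle: green plastic bottle, 56 mm wide, 160 high (mm); loose bystander, origin: centre of its underside

How it is judged:
On the way, in this order (a step that is already met when the one before it is completed fails the run):
1. one of the doors has been slid open past the other (at least 110 mm) (value of joint any of left_door, right_door above 0.11 m), for 0.2 s.
2. every bar lies in the row of its length (x of long1 in the frame of wide_tray between -0.09 and 0.09 m and y of long1 in the frame of wide_tray between -0.012 and 0.012 m and z of long1 in the frame of wide_tray between 0.011 and 0.021 m and angle between the x axis of each of long1, long2, long3 and the y axis of wide_tray, either way round below 0.25 rad and linear speed of each of long1, long2, long3, short1, short2, short3 below 0.03 m/s and x of long2 in the frame of wide_tray between -0.09 and 0.09 m and y of long2 in the frame of wide_tray between -0.012 and 0.012 m and z of long2 in the frame of wide_tray between 0.011 and 0.021 m and x of long3 in the frame of wide_tray between -0.09 and 0.09 m and y of long3 in the frame of wide_tray between -0.012 and 0.012 m and z of long3 in the frame of wide_tray between 0.011 and 0.021 m and x of short1 in the frame of narrow_tray between -0.09 and 0.09 m and y of short1 in the frame of narrow_tray between -0.012 and 0.012 m and z of short1 in the frame of narrow_tray between 0.011 and 0.021 m and angle between the x axis of each of short1, short2, short3 and the y axis of narrow_tray, either way round below 0.25 rad and x of short2 in the frame of narrow_tray between -0.09 and 0.09 m and y of short2 in the frame of narrow_tray between -0.012 and 0.012 m and z of short2 in the frame of narrow_tray between 0.011 and 0.021 m and x of short3 in the frame of narrow_tray between -0.09 and 0.09 m and y of short3 in the frame of narrow_tray between -0.012 and 0.012 m and z of short3 in the frame of narrow_tray between 0.011 and 0.021 m), for 0.2 s.
At the end, for the whole second after the job is handed in: Each bar rests in the row of its length: on the tray floor (within 5 mm), centre within 12 mm of the row's middle line and 90 mm of the tray's centre along it, length across the row within 0.25 rad. Both doors shut within 10 mm; the domed pralines still on the slab (all of step 2 and x of dome1 in the frame of slab between -0.15 and 0.15 m and y of dome1 in the frame of slab between -0.13 and 0.13 m and z of each of dome1, dome2 in the frame of slab above 0.008 m and x of dome2 in the frame of slab between -0.15 and 0.15 m and y of dome2 in the frame of slab between -0.13 and 0.13 m and value of joint each of left_door, right_door below 0.01 m); the robot touches nothing.
It fails at once if a bystander on the counter (bowls, ribbon, cup, bottle) is moved more than 40 mm (distance of any of bowl1, bowl2, ribbon, cup, bottle from where it was at the start of the episode above 0.04 m).
Of long1, long2, long3, short1, short2, short3 only 4 to 5 are there at a start; the rules pass over those that are not, and their reading is None.
At some moment in a run one of long1, long2, long3, short1, short2, short3 may be knocked a few centimetres aside while the robot is not near it.
It also fails if it takes over 210 s, if anything falls off the work surface, if the arm or the gripper's body presses on something with over 40 N, if the wrist force passes 120 N, or if a joint passes its speed limit or range.

### The arm

A 7-joint arm with a two-finger parallel gripper is mounted at the origin on the work surface. World frame = base frame: x ahead of the robot, y to its left, z up, the work surface at z = 0. Lengths are in m, angles in rad, forces in N, time in s.
With the tool pointing down it reaches from about 0.425 to 0.875 m from the base axis. Payload 8.4 kg.
Tool frame: the origin (TCP) lies between the finger pads, 19 mm behind the fingertips; this is the grasp point; z points along the fingers, y is the line along which they close (so a half turn about z gives the same grasp; the last joint's range is limited). The gripper opens to 85 mm and grips with 20 to 120 N. Pads are 22 mm wide; open, the fingers measure 114 mm over their backs; the gripper's body (76 mm by 85 mm) begins 54 mm behind the grasp point. The pads swing forward as they close: fully open they stand 13 mm farther back than shut.
Start: joints at [1.171, 0.333, 0.04, 1.465, -0.013, 1.343, -0.059], TCP at [0.193, -0.621, 0.25] pointing down, gripper open.
Joint ranges: [-2.58, 2.58], [-0.38, 2.09], [-1.3, 1.39], [0.25, 2.4], [-1.5, 4.64], [0.08, 2.09], [-2.65, 2.65]. Speed limits (rad/s): [2.22, 2.22, 2.79, 2.79, 3.14, 3.14, 3.14].

### API

Orientations are given as a unit quaternion [x, y, z, w].
In Python, from station import arm gives the robot as it stands.
- The arm moves only by the shell command python3 steer.py 'ROWS' [OPENING] [FORCE]. ROWS is a JSON object whose key "segments" holds a list of rows, 1 to 8 of them, each of 6 numbers: dx, dy, dz in m, then a rotation vector rx, ry, rz in rad; each row shifts and turns the commanded pose from where the row before left it, along the tool's axes as they then stand; what a row does not reach is not made up. A row lasts 1/8 s, in which the tool goes at most 0.0625 m and 0.188 rad, less where a joint would pass 70% of its speed; a pose out of reach is approached as far as the arm can. OPENING is the finger opening in m, set as the command begins (- or left out keeps the last). The fingers move at their own pace and stop on an object; FORCE is the grip in N (left out, the last holds). Time passes only in rows, so rows that do not move let the fingers close. It prints the time, the measured TCP pose, the force, the opening and the grip force at its end. Input that does not fit is refused with a message, and nothing moves.
- arm.state(): the state, without advancing time (a new reading comes with each control period).
- arm.camera(name): name is "side" or "top"; returns the picture (384x512x3 uint8, red, green, blue); there is no depth.
- arm.get_calibration(name): a dict with "fx", "fy", "cx", "cy" (pixels), "R" (3x3) and "t" (3): a world point X has camera coordinates R X + t. Camera axes: x right, y down, z forward; pixel columns grow to the right and rows downward; lengths in m; the calibration is good to about 2 mm. A picture is of the moment at which its call begins. get_calibration takes no time and is no camera call.
- arm.hand_in(): hands the job in; it is judged then, once.
The state is a dict: "time_s": time; "joints": joint angles; "joint_vel": joint speeds; "joint_efforts": joint torques, N m; "ee_pos": TCP position; "orientation": TCP orientation; "wrist_force": force on the tool from outside, world axes, zero at the start; "wrist_torque": the same for the moment, N m; "width": finger opening in m; "grip_force": force on a finger pad.
Only numpy, scipy, OpenCV 4.12 (cv2) and the standard library are available. Lean on these libraries where they do the work, as an engineer would, in place of code of your own. Each camera call takes 0.05 s, during which the arm holds its last target. There are 200 camera calls.

## Working session

There is one attempt and no reset: what is moved stays moved. The work goes in short steps, Python scripts to look and compute and a shell command to move; the robot and the scene stay as the last step left them, time stands still between calls to the robot, and variables do not carry over. Pictures are saved under pics/ and viewed, at most 14 in all, crops included, and the job is handed in when it is done.

```bash
ls; mkdir -p pics
python3 - <<'E'
from station import arm
import cv2
for n in("top","side"):
    cv2.imwrite(f"pics/{n}0.png",cv2.resize(arm.camera(n)[:,:,::-1],(800,600),interpolation=cv2.INTER_CUBIC))
    print(n,arm.get_calibration(n))
print(arm.state())
E
```

```text
pics
station.py
steer.py
top {'fx': 484.8879044916846, 'fy': 484.8879044916846, 'cx': 255.47357480107246, 'cy': 197.7414848736945, 'R': array([[-0.02333506, -0.99957103, -0.01769843],
       [-0.98472413,  0.0260368 , -0.17216406],
       [ 0.17255102,  0.01341061, -0.98490929]]), 't': array([-0.03482396,  0.62350081,  1.30278593])}
side {'fx': 380.3370504744439, 'fy': 380.3370504744439, 'cx': 252.2558523548057, 'cy': 196.45566946694515, 'R': array([[-0.70804155, -0.70605091, -0.0130107 ],
       [-0.46994717,  0.48486424, -0.73760174],
       [ 0.5270928 , -0.51613833, -0.67511066]]), 't': array([0.3687499 , 0.38090184, 0.73515724])}
{'time_s': 0.1, 'joints': array([ 1.17079151,  0.33384179,  0.03986681,  1.46615407, -0.01344413,
        1.34330434, -0.0585064 ]), 'joint_vel': array([-0.00084614, -0.00316756, -0.00100804, -0.00228904,  0.00075466,
       -0.00149118, -0.00041981]), 'joint_efforts': array([ 5.45595889e-03, -6.60009313e+01,  1.37168180e+00, -4.06469393e+01,
        1.71897310e-02,  8.99885839e-03,  1.55487714e-05]), 'ee_pos': array([ 0.19247321, -0.62045684,  0.24922316]), 'orientation': array([ 9.88712514e-01,  1.49823380e-01, -1.33312515e-04, -7.08590780e-04]), 'wrist_force': array([ 0.43378023, -0.45012909, -0.31927832]), 'wrist_torque': array([ 0.01580968,  0.01578217, -0.01652918]), 'grip_force': 0.0, 'width': 0.08529293391811767}
```
View pics/top0.png

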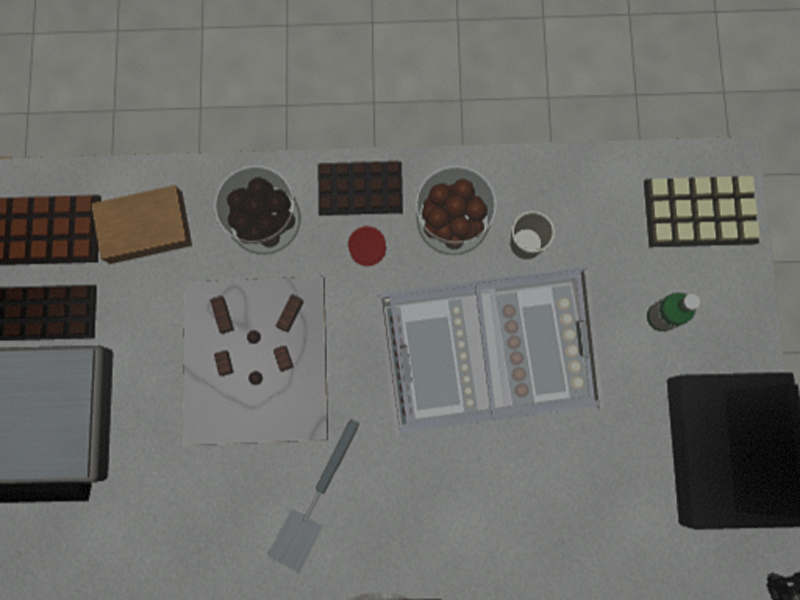

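View pics/side0.png

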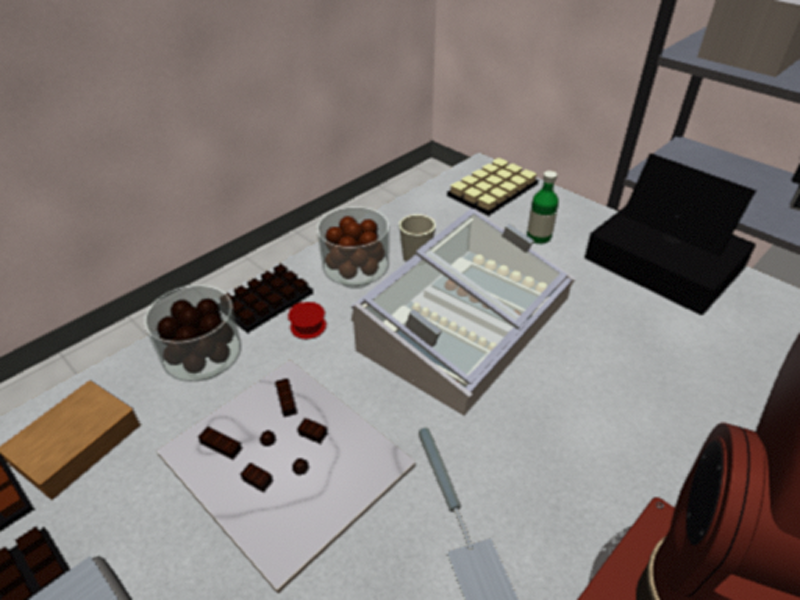

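The slab is on the left (top view about 183–326 × 277–445) with two long bars at (221,314) and (289,313) and two short bars at (223,363) and (283,358). The domes are at (253,337) and (255,378). The case is on the right; its wide row is in the left half and its narrow row in the right half. I'll zoom in on the case next.

Run:
```python
from station import arm
import cv2,numpy as np
t=arm.camera("top");s=arm.camera("side")
np.save("t0.npy",t);np.save("s0.npy",s)
f=lambda im:cv2.convertScaleAbs(im[:,:,::-1],alpha=1.4)
cv2.imwrite("pics/tcase.png",f(cv2.resize(t[160:280,236:396],None,fx=5,fy=5,interpolation=cv2.INTER_CUBIC)))
cv2.imwrite("pics/scase.png",f(cv2.resize(s[130:270,216:376],None,fx=4.2,fy=4.2,interpolation=cv2.INTER_CUBIC)))
```

View pics/tcase.png

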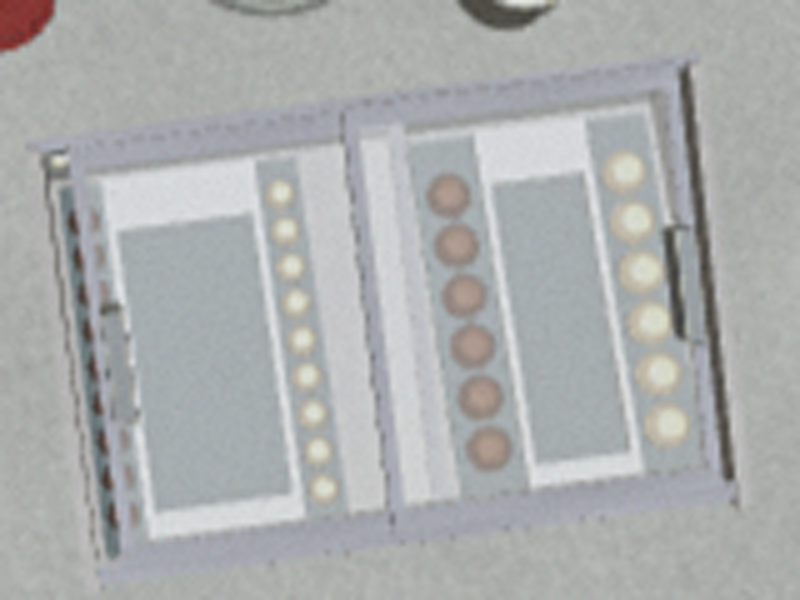

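View pics/scase.png

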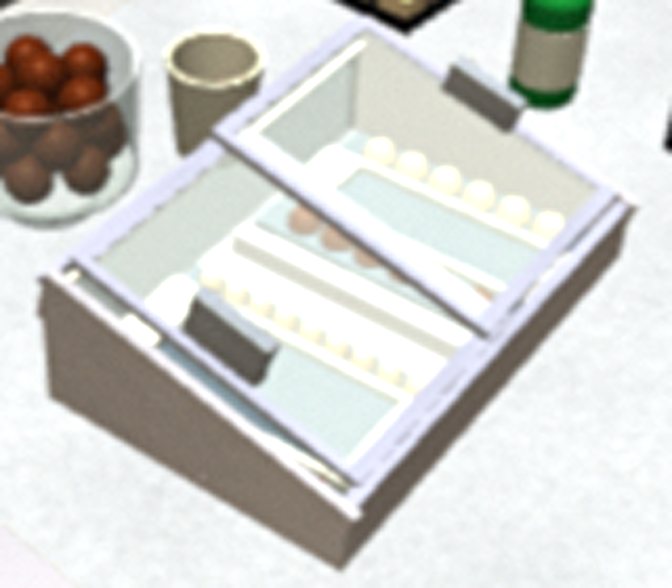

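Both door handles and the channels show through the glass, and the case's base corners are visible in the side view. I'll fit the case pose and the bar poses from these.

```bash
cat > h.py <<'E'
import numpy as np,cv2
from station import arm
C={n:arm.get_calibration(n) for n in("top","side")}
def ray(n,u,v,z):
    c=C[n];R=c["R"];o=-R.T@c["t"];d=R.T@np.array([(u-c["cx"])/c["fx"],(v-c["cy"])/c["fy"],1.])
    return o+d*(z-o[2])/d[2]
def tri(a,b):
    A=[];B=[]
    for n,(u,v) in(("top",a),("side",b)):
        c=C[n];R=c["R"];o=-R.T@c["t"];d=R.T@np.array([(u-c["cx"])/c["fx"],(v-c["cy"])/c["fy"],1.]);d/=np.linalg.norm(d)
        P=np.eye(3)-np.outer(d,d);A.append(P);B.append(P@o)
    return np.linalg.solve(sum(A),sum(B))
def proj(n,X):
    c=C[n];p=c["R"]@X+c["t"];return c["fx"]*p[0]/p[2]+c["cx"],c["fy"]*p[1]/p[2]+c["cy"]
def bars(im,n="top",z=.035,roi=(170,300,115,212),thr=75):
    # roi r0,r1,c0,c1
    r0,r1,c0,c1=roi;g=im[r0:r1,c0:c1].astype(int).sum(2)
    m=(g<thr*3).astype(np.uint8);out=[]
    for k in cv2.findContours(m,cv2.RETR_EXTERNAL,cv2.CHAIN_APPROX_NONE)[0]:
        if cv2.contourArea(k)<15: continue
        P=np.array([ray(n,p[0][0]+c0,p[0][1]+r0,z)[:2] for p in k],np.float32)
        (x,y),(w,h),a=cv2.minAreaRect(P*1000)
        if w<h:w,h,a=h,w,a+90
        out.append((round(x/1000,4),round(y/1000,4),round(w),round(h),round(float(np.deg2rad((a+90)%180-90)),3)))
    return out
E
python3 - <<'E'
from h import *
t=lambda u,v:(236+(u-2)/5,160+(v-2)/5)
s=lambda u,v:(216+(u-1.6)/4.2,130+(v-1.6)/4.2)
for p in((340,568),(52,398),(625,268)):print("base",ray("side",*s(*p),0))
W=[(118,230),(253,212),(300,493),(153,512)];N=[(493,183),(588,170),(628,452),(533,467)]
for q in(W,N):
  for z in(.01,.02):
    print(z,[ray("top",*t(*p),z)[:2].round(3).tolist() for p in q])
for a,b in(((115,308),(195,290)),((128,420),(275,350)),((675,228),(455,65)),((690,340),(525,95))):
  print("handle",tri(t(*a),s(*b)).round(4))
im=np.load("t0.npy")
for b in bars(im):print(b)
E
```

```text
base [ 0.40056539 -0.0388997   0.        ]
base [ 6.29929057e-01 -1.24586101e-02  1.11022302e-16]
base [ 4.26749402e-01 -3.91037081e-01  1.11022302e-16]
0.01 [[0.607, -0.06], [0.615, -0.138], [0.454, -0.159], [0.445, -0.076]]
0.02 [[0.605, -0.06], [0.614, -0.137], [0.453, -0.158], [0.445, -0.076]]
0.01 [[0.629, -0.277], [0.635, -0.332], [0.472, -0.345], [0.465, -0.291]]
0.02 [[0.627, -0.275], [0.633, -0.33], [0.472, -0.343], [0.465, -0.289]]
handle [ 0.5457 -0.0594  0.1225]
handle [ 0.4868 -0.0653  0.108 ]
handle [ 0.5779 -0.3567  0.1234]
handle [ 0.5191 -0.3598  0.1248]
(0.5081, 0.2119, 23, 20, 1.546)
(0.5356, 0.2692, 43, 26, 0.258)
(0.5417, 0.1617, 43, 25, 0.347)
(0.5818, 0.2155, 23, 20, 1.545)
(0.6246, 0.1503, 66, 26, -0.464)
(0.6244, 0.2743, 68, 26, 0.33)
```

```bash
python3 - <<'E'
from h import *
t=lambda u,v:(236+(u-2)/5,160+(v-2)/5)
s=lambda u,v:(216+(u-1.6)/4.2,130+(v-1.6)/4.2)
for a,b in(((120,365),(240,318)),((690,285),(490,80))):
  print("handle",tri(t(*a),s(*b)).round(4))
  for z in(.115,.125):print(ray("top",*t(*a),z).round(4),ray("side",*s(*b),z).round(4))
E
python3 steer.py '{"segments": [[0,0,0,0,0,0.1],[0,0,0,0,0,0.1]]}' 0.085 40; python3 -c "
from station import arm;s=arm.state();print(s['joints'].round(3),s['ee_pos'],s['orientation'])"
```

```text
handle [ 0.5142 -0.0625  0.1182]
[ 0.5182 -0.0599  0.115 ] [ 0.5126 -0.0674  0.115 ]
[ 0.5172 -0.0599  0.125 ] [ 0.5057 -0.0596  0.125 ]
handle [ 0.5491 -0.3621  0.1215]
[ 0.5529 -0.3618  0.115 ] [ 0.5509 -0.3721  0.115 ]
[ 0.5517 -0.3595  0.125 ] [ 0.5435 -0.3597  0.125 ]
time_s: 0.45
ee_pos: [0.1925, -0.6207, 0.2497]
orientation: [0.999, 0.049, -0.0, -0.0]
wrist_force: [0.3, 0.6, 0.7]
width: 0.085
grip_force: 0.0
[ 1.149  0.333  0.068  1.467 -0.023  1.343 -0.255] [ 0.19250369 -0.6206962   0.24974383] [ 9.98813028e-01  4.87080950e-02 -4.98795867e-05 -2.33890518e-04]
```

```bash
cat > go.py <<'E'
# python3 go.py x y z yaw : prints tool-axes offset from current pose
import sys,numpy as np
from station import arm
from scipy.spatial.transform import Rotation as R
s=arm.state();x,y,z,w=map(float,sys.argv[1:5])
r=R.from_quat(s["orientation"]);d=r.inv().apply(np.array([x,y,z])-s["ee_pos"])
a=r.as_matrix()[:,0];yaw=np.arctan2(a[1],a[0]);e=(w-yaw+np.pi/2)%np.pi-np.pi/2
t=R.from_matrix([[np.cos(w),np.sin(w),0],[np.sin(w),-np.cos(w),0],[0,0,-1]])
rv=(r.inv()*t).as_rotvec() 
print("pos",s["ee_pos"].round(4),"d",d.round(4),"rz",round(-e,3),"tilt",np.round(r.as_matrix()[:,2],3),"j",s["joints"].round(2),"F",s["wrist_force"].round(1),"w",round(s["width"],4),"gf",round(s["grip_force"],1),"t",round(s["time_s"],2))
E
python3 steer.py '{"segments": [[0.054,-0.075,0,0,0,0],[0.054,-0.075,0,0,0,0]]}' >/dev/null; python3 go.py .517 -.061 .118 .098
python3 steer.py '{"segments": [[0.03,-0.042,0,0,0,0],[0.03,-0.042,0,0,0,0],[0.03,-0.042,0,0,0,0],[0.03,-0.042,0,0,0,0],[0.03,-0.042,0,0,0,0],[0.03,-0.042,0,0,0,0],[0,0,0,0,0,0]]}' >/dev/null; python3 go.py .517 -.061 .118 .098
```

```text
pos [ 0.2554 -0.5113  0.2495] d [ 0.3051 -0.422   0.1316] rz 0.002 tilt [-0.     0.001 -1.   ] j [ 1.02  0.18  0.01  1.66 -0.    1.3  -0.44] F [1.9 0.3 1.4] w 0.0852 gf 0.0 t 0.7
pos [ 0.4107 -0.2399  0.2502] d [ 0.1248 -0.1664  0.1324] rz 0.01 tilt [ 0.001  0.001 -1.   ] j [ 0.71 -0.01 -0.27  1.86 -0.    1.29 -1.02] F [-1.  -0.7 -0.2] w 0.0851 gf 0.0 t 1.57
```

```bash
python3 steer.py '{"segments": [[0.031,-0.0415,0,0,0,0],[0.031,-0.0415,0,0,0,0],[0.031,-0.0415,0,0,0,0],[0.031,-0.0415,0,0,0,0.01],[0,0,0,0,0,0]]}' >/dev/null; python3 go.py .517 -.061 .118 .098
python3 - <<'E'
from h import *
t=arm.camera("top");s=arm.camera("side")
f=lambda im:cv2.convertScaleAbs(im[:,:,::-1],alpha=1.4)
a=cv2.resize(t[160:280,216:316],None,fx=4,fy=4,interpolation=cv2.INTER_CUBIC);b=cv2.resize(s[130:250,200:300],None,fx=4,fy=4,interpolation=cv2.INTER_CUBIC)
cv2.imwrite("pics/a1.png",f(np.hstack([a,b])))
E
```

```text
pos [ 0.5166 -0.0626  0.2499] d [ 0.0005 -0.0013  0.1319] rz -0.002 tilt [ 0.     0.002 -1.   ] j [ 0.48  0.1  -0.48  1.76  0.05  1.3  -1.48] F [-0.4 -0.3  0.7] w 0.0849 gf 0.0 t 2.2
```

View pics/a1.png

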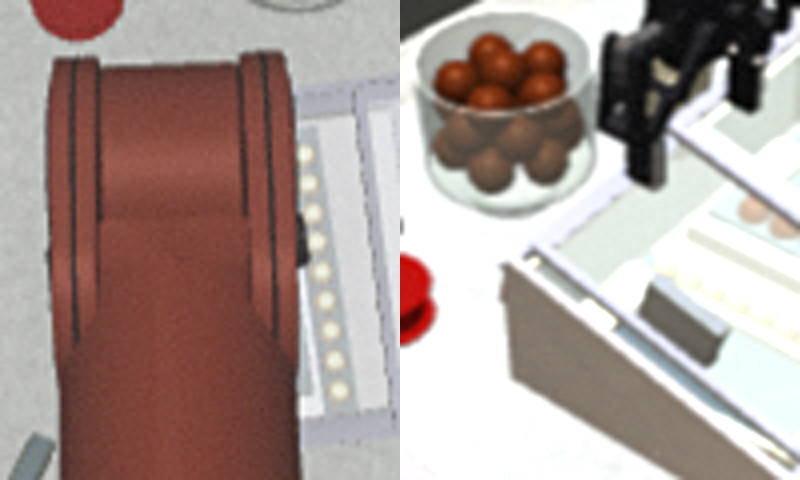

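The gripper is above the left handle; in the side view (right half) the fin is at about (685,315). I'm descending onto it.

```bash
python3 steer.py '{"segments": [[0,-0.001,0.05,0,0,0],[0,0,0.05,0,0,0],[0,0,0.012,0,0,0],[0,0,0,0,0,0]]}' |grep force; python3 steer.py '{"segments": [[0,0,0.007,0,0,0],[0,0,0.007,0,0,0],[0,0,0.006,0,0,0],[0,0,0,0,0,0]]}' |grep force;python3 go.py .517 -.061 .118 .098
python3 steer.py '{"segments": [[0,0,0,0,0,0],[0,0,0,0,0,0],[0,0,0,0,0,0],[0,0,0,0,0,0],[0,0,0,0,0,0],[0,0,0,0,0,0]]}' 0 50; python3 go.py .517 -.061 .118 .098
```

```text
wrist_force: [0.8, -0.0, 1.0]
grip_force: 0.0
wrist_force: [-0.5, 0.1, -0.5]
grip_force: 0.0
pos [ 0.5151 -0.065   0.1176] d [ 0.0023 -0.0038 -0.0004] rz -0.007 tilt [-0.001  0.    -1.   ] j [ 0.46  0.22 -0.47  1.92  0.12  1.03 -1.54] F [-0.5  0.1 -0.5] w 0.0848 gf 0.0 t 3.3
time_s: 4.05
ee_pos: [0.5155, -0.0649, 0.1183]
orientation: [0.999, 0.046, 0.0, 0.0]
wrist_force: [-0.2, 1.5, 4.9]
width: 0.0109
grip_force: 49.6
pos [ 0.5155 -0.0649  0.1183] d [ 0.0018 -0.0037  0.0003] rz -0.006 tilt [ 0. -0. -1.] j [ 0.46  0.22 -0.47  1.92  0.12  1.03 -1.54] F [-0.2  1.5  4.9] w 0.0109 gf 49.6 t 4.05
```

```bash
python3 steer.py '{"segments": [[0,0.01,0,0,0,0],[0,0.01,0,0,0,0],[0,0.01,0,0,0,0],[0,0.01,0,0,0,0],[0,0.01,0,0,0,0],[0,0.01,0,0,0,0]]}' |grep -E "wrist|width|ee"
python3 steer.py '{"segments": [[0,0.012,0,0,0,0],[0,0.012,0,0,0,0],[0,0.012,0,0,0,0],[0,0.012,0,0,0,0],[0,0.01,0,0,0,0],[0,0,0,0,0,0]]}' |grep -E "wrist|width|ee"
```

```text
ee_pos: [0.522, -0.1254, 0.1183]
wrist_force: [6.5, 3.2, 1.2]
width: 0.0113
ee_pos: [0.5282, -0.1839, 0.1184]
wrist_force: [12.0, 0.4, -2.2]
width: 0.0109
```

```bash
python3 steer.py '{"segments": [[0.001,0.006,0,0,0,0],[0.0005,0.006,0,0,0,0],[0.0,0.004,0,0,0,0],[0,0,0,0,0,0]]}' |grep -E "wrist|width|ee"
python3 steer.py '{"segments": [[0,0.003,0,0,0,0],[0,0.003,0,0,0,0],[0,0,0,0,0,0]]}' |grep -E "wrist|width|ee"
```

```text
ee_pos: [0.5293, -0.1928, 0.1183]
wrist_force: [-3.1, 21.6, 13.6]
width: 0.0108
ee_pos: [0.5293, -0.193, 0.1182]
wrist_force: [-9.2, 39.0, 22.9]
width: 0.0113
```

```bash
python3 steer.py '{"segments": [[0,-0.006,0,0,0,0],[0,0,0,0,0,0],[0,0,0,0,0,0]]}' |grep wrist
python3 steer.py '{"segments": [[0,0,0,0,0,0],[0,0,0,0,0,0],[0,0,0,0,0,0],[0,0,-0.03,0,0,0],[0,0,-0.05,0,0,0],[0,0,-0.05,0,0,0],[0,0,0,0,0,0]]}' 0.085 |grep -E "wrist|width|ee"
python3 - <<'E'
from h import *
for b in bars(arm.camera("top")):print(b)
E
python3 go.py .6244 .2743 .15 .33
```

```text
wrist_force: [-2.7, 20.7, 12.4]
ee_pos: [0.5307, -0.1994, 0.2523]
wrist_force: [-0.4, 0.9, -0.1]
width: 0.0849
(0.5081, 0.2119, 23, 20, 1.546)
(0.5358, 0.2694, 41, 25, 0.235)
(0.5419, 0.1619, 42, 24, 0.32)
(0.5818, 0.2155, 23, 20, 1.545)
(0.6247, 0.2739, 67, 25, 0.304)
(0.6238, 0.15, 65, 25, -0.461)
pos [ 0.5296 -0.1992  0.2497] d [ 0.1366 -0.4632  0.0993] rz -0.24 tilt [ 0.003 -0.002 -1.   ] j [ 0.63  0.19 -0.39  1.66  0.07  1.31 -1.26] F [ 0.6 -0.4 -0.4] w 0.0849 gf 0.0 t 7.72
```

```bash
python3 steer.py '{"segments": [[0.0137,-0.046,0,0,0,0],[0.0137,-0.046,0,0,0,0],[0.0137,-0.046,0,0,0,0],[0.0137,-0.046,0,0,0,0],[0.0137,-0.046,0,0,0,0],[0.0137,-0.046,0,0,0,0],[0.0137,-0.046,0,0,0,0],[0.0137,-0.046,0,0,0,0]]}' 0.05 >/dev/null
python3 steer.py '{"segments": [[0.0137,-0.046,0,0,0,0],[0.0137,-0.046,0,0,0,0],[0,0,0,0,0,-0.11],[0,0,0,0,0,-0.11],[0,0,0,0,0,0]]}' >/dev/null; python3 go.py .6247 .2739 .037 .31
```

```text
pos [0.6234 0.2716 0.2462] d [ 0.0025 -0.0018  0.2092] rz -0.0 tilt [-0.002 -0.001 -1.   ] j [-0.02  0.48 -0.65  1.36  0.29  1.41 -1.93] F [-0.6  0.4 -0.7] w 0.0498 gf 0.0 t 9.35
```

```bash
python3 steer.py '{"segments": [[0.001,-0.001,0.05,0,0,0],[0.001,-0.001,0.05,0,0,0],[0,0,0.05,0,0,0],[0,0,0.03,0,0,0],[0,0,0.01,0,0,0],[0,0,0.01,0,0,0],[0,0,0.007,0,0,0],[0,0,0,0,0,0]]}' | grep wrist; python3 go.py .6247 .2739 .037 .31
python3 steer.py '{"segments": [[0,0,0,0,0,0],[0,0,0,0,0,0],[0,0,0,0,0,0],[0,0,0,0,0,0],[0,0,0,0,0,0]]}' 0 20 | grep -E "wrist|width|grip"; python3 go.py .6247 .2739 .037 .31
```

```text
wrist_force: [-0.1, -0.5, 0.1]
pos [0.6252 0.2747 0.0413] d [-0.0007  0.0006  0.0043] rz 0.0 tilt [ 0.  0. -1.] j [-0.05  0.65 -0.6   1.55  0.4   1.06 -2.01] F [-0.1 -0.5  0.1] w 0.0503 gf 0.0 t 10.35
wrist_force: [-1.0, -0.9, 6.4]
width: 0.0233
grip_force: 21.4
pos [0.6255 0.2749 0.0419] d [-0.0011  0.0008  0.0049] rz 0.001 tilt [ 0.001  0.    -1.   ] j [-0.05  0.65 -0.6   1.55  0.4   1.06 -2.01] F [-1.  -0.9  6.4] w 0.0233 gf 21.4 t 10.97
```

```bash
python3 steer.py '{"segments": [[0,0,-0.02,0,0,0],[0,0,-0.04,0,0,0],[0,0,-0.05,0,0,0],[0,0,-0.05,0,0,0],[0,0,-0.05,0,0,0],[0,0,0,0,0,0]]}' | grep -E "width"
python3 steer.py '{"segments": [[0,0,0,0,0,-0.171],[0,0,0,0,0,-0.171],[0,0,0,0,0,-0.171],[0,0,0,0,0,-0.171],[0,0,0,0,0,-0.171],[0,0,0,0,0,-0.171],[0,0,0,0,0,-0.171],[0,0,0,0,0,-0.169]]}' | grep -E "width"
python3 go.py .5643 -.1049 .15 1.676
```

```text
width: 0.0238
width: 0.0233
pos [0.6246 0.2745 0.2509] d [-0.3702 -0.1022  0.1011] rz 0.007 tilt [-0.001 -0.    -1.   ] j [ 0.12  0.55 -0.9   1.34  0.43  1.46 -0.64] F [ 0.3 -0.6  0.5] w 0.0233 gf 20.7 t 12.72
```

```bash
python3 steer.py '{"segments": [[-0.0463,-0.0128,0,0,0,0],[-0.0463,-0.0128,0,0,0,0],[-0.0463,-0.0128,0,0,0,0],[-0.0463,-0.0128,0,0,0,0],[-0.0463,-0.0128,0,0,0,0],[-0.0463,-0.0128,0,0,0,0],[-0.0463,-0.0128,0,0,0,0],[-0.0463,-0.0128,0,0,0,0]]}' | grep -E "width"
python3 steer.py '{"segments": [[0,0,0,0,0,0],[0,0,0,0,0,0]]}'|grep width
python3 go.py .5643 -.1049 .15 1.676
python3 - <<'E'
from h import *
t=arm.camera("top");s=arm.camera("side")
f=lambda im:cv2.convertScaleAbs(im[:,:,::-1],alpha=1.3)
a=cv2.resize(t[160:280,216:316],None,fx=4,fy=4,interpolation=cv2.INTER_CUBIC);b=cv2.resize(s[130:250,200:300],None,fx=4,fy=4,interpolation=cv2.INTER_CUBIC)
cv2.imwrite("pics/a2.png",f(np.hstack([a,b])))
E
```

```text
width: 0.0234
width: 0.0234
pos [ 0.5621 -0.1039  0.251 ] d [-0.0012  0.0021  0.101 ] rz 0.001 tilt [-0.  0. -1.] j [ 0.85  0.29 -0.89  1.62  0.23  1.34  0.03] F [0.4 0.3 0.1] w 0.0234 gf 20.8 t 13.97
```

View pics/a2.png

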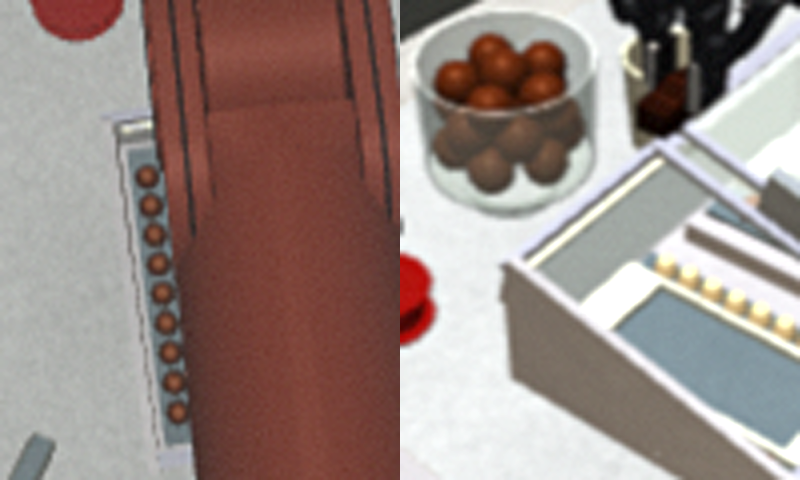

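The open left half shows the wide row bare, with the bar held level above it. I'm lowering it, first estimating the floor height from the channel corners.

```bash
python3 - <<'E'
from h import *
for p in((668,288),(610,328)):
  for z in(.008,.014,.02):print(z,ray("side",200+(p[0]-401.5)/4,130+(p[1]-1.5)/4,z)[:2].round(3))
E
python3 steer.py '{"segments": [[-0.001,0.001,0.05,0,0,0],[0,0.001,0.05,0,0,0],[0,0,0.04,0,0,0],[0,0,0.008,0,0,0],[0,0,0,0,0,0]]}' | grep -E "width|wrist|ee"
python3 steer.py '{"segments": [[0,0,0.006,0,0,0],[0,0,0.004,0,0,0],[0,0,0,0,0,0]]}' | grep -E "width|wrist|ee"
python3 steer.py '{"segments": [[0,0,0.004,0,0,0],[0,0,0,0,0,0]]}' | grep -E "width|wrist|ee"
```

```text
0.008 [ 0.61 -0.15]
0.014 [ 0.606 -0.146]
0.02 [ 0.602 -0.141]
0.008 [ 0.611 -0.09 ]
0.014 [ 0.607 -0.086]
0.02 [ 0.603 -0.082]
ee_pos: [0.565, -0.1043, 0.1039]
wrist_force: [0.4, 0.2, 0.3]
width: 0.0231
ee_pos: [0.5645, -0.1054, 0.0932]
wrist_force: [-0.3, 0.2, -1.0]
width: 0.0234
ee_pos: [0.5643, -0.1053, 0.0888]
wrist_force: [0.7, -1.3, -0.0]
width: 0.0234
```

```bash
python3 steer.py '{"segments": [[0,0,0.02,0,0,0],[0,0,0.015,0,0,0],[0,0,0,0,0,0]]}' | grep -E "wrist|ee"
for i in 1 2 3; do python3 steer.py '{"segments": [[0,0,0.003,0,0,0],[0,0,0,0,0,0]]}' | grep -E "wrist|ee"; done
```

```text
ee_pos: [0.5631, -0.105, 0.052]
wrist_force: [-0.2, 1.0, -0.1]
ee_pos: [0.5646, -0.1052, 0.0512]
wrist_force: [-1.0, -0.5, -0.6]
ee_pos: [0.5644, -0.1053, 0.048]
wrist_force: [0.3, -0.1, -0.3]
ee_pos: [0.5648, -0.1053, 0.0466]
wrist_force: [-7.5, -0.7, 17.7]
```

```bash
python3 go.py .5643 -.1049 .15 1.676
python3 - <<'E'
from h import *
t=arm.camera("top");s=arm.camera("side")
f=lambda im:cv2.convertScaleAbs(im[:,:,::-1],alpha=1.5)
cv2.imwrite("pics/a3.png",f(cv2.resize(s[145:245,220:320],None,fx=6,fy=6,interpolation=cv2.INTER_CUBIC)))
E
```

```text
pos [ 0.5648 -0.1053  0.0466] d [ 0.0003 -0.0004 -0.1034] rz 0.001 tilt [ 0.    -0.001 -1.   ] j [ 0.75  0.5  -0.8   1.83  0.43  0.99 -0.11] F [-7.5 -0.7 17.7] w 0.0235 gf 23.0 t 16.45
```

View pics/a3.png

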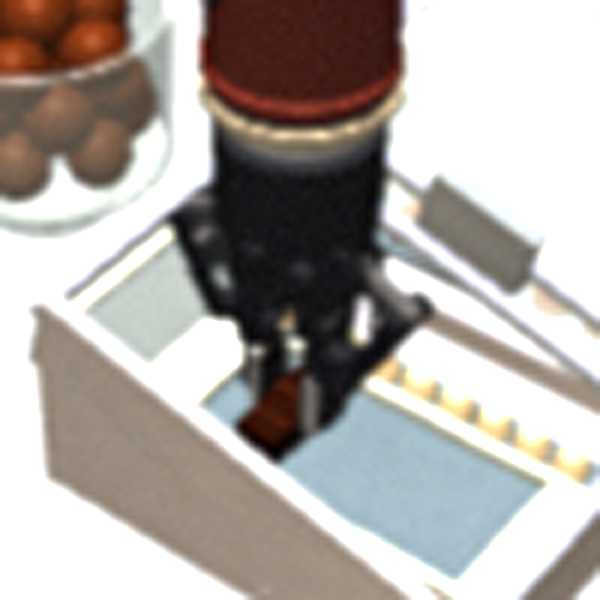

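Run:
```python
from h import *
t=lambda u,v:(236+(u-2)/5,160+(v-2)/5)
print("near-right",tri(t(300,493),(220+(545-2.5)/6,145+(485-2.5)/6)).round(4))
print("far-right(wide)",tri(t(253,212),(200+(668-401.5)/4,130+(288-1.5)/4)).round(4))
for z in(.0115,.0195):
  X=np.array([.5493,-.0738,z]);u,v=proj("side",X);print(z,(u-220)*6+2.5,(v-145)*6+2.5)
```

```text
near-right [ 0.4534 -0.1588  0.0153]
far-right(wide) [ 0.6097 -0.1411  0.0158]
0.0115 264.7750716255483 481.01912968328844
0.0195 264.9024810431922 469.0635163761293
```

```bash
python3 steer.py '{"segments": [[0,0,-0.001,0,0,0],[0,0,0,0,0,0],[0,0,0,0,0,0],[0,0,0,0,0,0]]}' 0.04 | grep -E "wrist|ee|width"
python3 steer.py '{"segments": [[0,0,-0.04,0,0,0],[0,0,-0.05,0,0,0],[0,0,-0.05,0,0,0],[0,0,-0.05,0,0,0],[0,0,0,0,0,0]]}' | grep -E "wrist|ee|width"
python3 steer.py '{"segments": [[0.05,0,0,0,0,0],[0.05,0,0,0,0,0],[0.05,0,0,0,0,0],[0.05,0,0,0,0,0],[0.03,0,0,0,0,0],[0,0,0,0,0,0]]}' .05| grep -E "ee"
python3 - <<'E'
from h import *
t=arm.camera("top");s=arm.camera("side")
f=lambda im:cv2.convertScaleAbs(im[:,:,::-1],alpha=1.5)
a=cv2.resize(t[160:280,226:326],None,fx=4,fy=4,interpolation=cv2.INTER_CUBIC);b=cv2.resize(s[140:260,220:320],None,fx=4,fy=4,interpolation=cv2.INTER_CUBIC)
cv2.imwrite("pics/a4.png",f(np.hstack([a,b])))
for b in bars(t):print(b)
print("case",bars(t,z=.036,roi=(172,270,252,300)))
E
python3 go.py .624 .15 .037 2.68
```

```text
ee_pos: [0.5644, -0.1052, 0.0458]
wrist_force: [0.0, 0.2, -0.7]
width: 0.04
ee_pos: [0.5664, -0.1051, 0.24]
wrist_force: [-0.0, -0.6, -0.2]
width: 0.0396
ee_pos: [0.539, 0.1264, 0.2353]
(0.5316, 0.1895, 429, 213, 0.453)
case [(0.4418, -0.0583, 17, 16, 1.547), (0.4737, -0.0551, 37, 17, 0.099), (0.5154, -0.0506, 37, 17, 0.099), (0.5465, -0.0469, 17, 14, 1.545), (0.5666, -0.106, 67, 26, -1.454), (0.5878, -0.0464, 57, 14, -0.022)]
pos [0.5399 0.1229 0.2352] d [0.0181 0.0867 0.1981] rz -1.003 tilt [-0.001 -0.    -1.   ] j [ 0.55  0.28 -1.    1.68  0.25  1.31 -0.39] F [-0.2 -0.9 -0.7] w 0.0499 gf 0.0 t 18.52
```

View pics/a4.png

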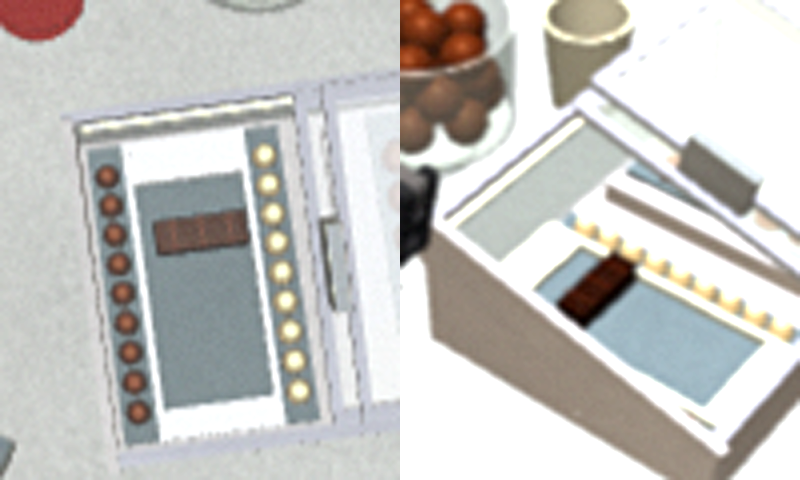

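The long bar lies in the wide channel but hard against the right rail (top crop about 155–248 against a channel of 140–249). I'll place the second bar about 4 mm further left, then regrip this one and shift it.

```bash
python3 steer.py '{"segments": [[0.006,0.029,0,0,0,0],[0.006,0.029,0,0,0,0],[0.006,0.029,0,0,0,0],[0,0,0,0,0,-0.167],[0,0,0,0,0,-0.167],[0,0,0,0,0,-0.167],[0,0,0,0,0,-0.167],[0,0,0,0,0,-0.167]]}' >/dev/null
python3 steer.py '{"segments": [[0,0,0,0,0,-0.167],[0,0,0,0,0,0]]}' >/dev/null
python3 go.py .624 .15 .039 2.68
python3 - <<'E'
from h import *
s=arm.camera("side")
cv2.imwrite("pics/a5.png",cv2.convertScaleAbs(cv2.resize(s[215:345,90:260],None,fx=4,fy=4,interpolation=cv2.INTER_CUBIC)[:,:,::-1],alpha=1.3))
E
```

```text
pos [0.6251 0.1486 0.235 ] d [0.0014 0.0009 0.196 ] rz -0.005 tilt [-0.001 -0.    -1.   ] j [ 0.48  0.57 -1.13  1.46  0.51  1.44  0.45] F [-0.5 -0.2 -0.2] w 0.0497 gf 0.0 t 19.77
```

View pics/a5.png

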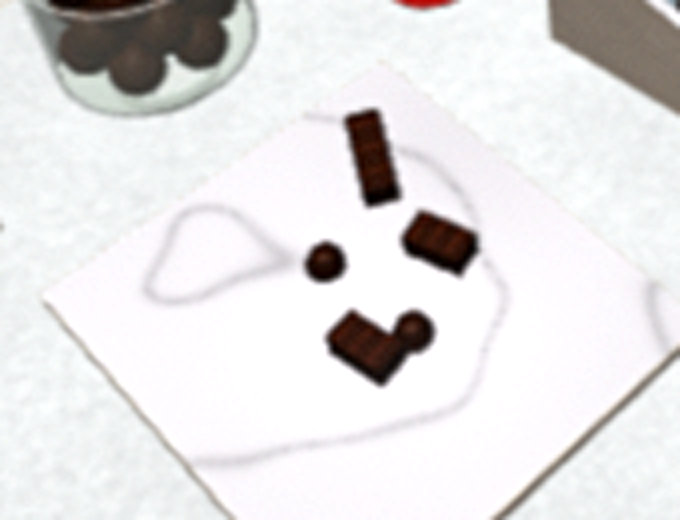

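One short bar has been knocked up against a dome, at about (370,345). Long bar 2 at (372,158) hasn't moved, so I'll grasp it.

```bash
python3 steer.py '{"segments": [[0.001,0.001,0.05,0,0,0],[0,0,0.05,0,0,0],[0,0,0.05,0,0,0],[0,0,0.02,0,0,0],[0,0,0.01,0,0,0],[0,0,0.01,0,0,0],[0,0,0.007,0,0,0],[0,0,0,0,0,0]]}' | grep wrist; python3 go.py .624 .15 .039 2.68
python3 steer.py '{"segments": [[0,0,0,0,0,0],[0,0,0,0,0,0],[0,0,0,0,0,0],[0,0,0,0,0,0],[0,0,0,0,0,0]]}' 0 20 | grep -E "wrist|width|grip"
python3 steer.py '{"segments": [[0,0,-0.02,0,0,0],[0,0,-0.04,0,0,0],[0,0,-0.05,0,0,0],[0,0,-0.05,0,0,0],[0,0,-0.04,0,0,0],[0,0,0,0,0,0]]}' | grep -E "width"
python3 steer.py '{"segments": [[0,0,0,0,0,0.167],[0,0,0,0,0,0.167],[0,0,0,0,0,0.167],[0,0,0,0,0,0.167],[0,0,0,0,0,0.167],[0,0,0,0,0,0.167],[0,0,0,0,0,0]]}' | grep -E "width"
python3 go.py .4943 -.108 .15 1.676
```

```text
wrist_force: [0.5, 0.8, 0.8]
pos [0.6244 0.1519 0.0392] d [-0.0005 -0.0019  0.0002] rz -0.001 tilt [ 0. -0. -1.] j [ 0.41  0.74 -1.    1.65  0.68  1.14  0.33] F [0.5 0.8 0.8] w 0.0496 gf 0.0 t 20.82
wrist_force: [-0.8, 0.1, 5.3]
width: 0.0231
grip_force: 21.8
width: 0.0233
width: 0.0234
pos [0.6238 0.1518 0.2387] d [-0.2444 -0.1565  0.089 ] rz 0.002 tilt [-0.001 -0.001 -1.   ] j [ 0.37  0.48 -0.93  1.46  0.39  1.39 -0.47] F [-0.1  0.1 -0.4] w 0.0234 gf 21.1 t 23.07
```

```bash
python3 steer.py '{"segments": [[-0.0407,-0.0261,0,0,0,0],[-0.0407,-0.0261,0,0,0,0],[-0.0407,-0.0261,0,0,0,0],[-0.0407,-0.0261,0,0,0,0],[-0.0407,-0.0261,0,0,0,0],[-0.0407,-0.0261,0,0,0,0],[0,0,0,0,0,0],[0,0,0,0,0,0]]}' | grep -E "width"
python3 go.py .4943 -.108 .15 1.676
python3 steer.py '{"segments": [[0,0,0.05,0,0,0],[0,0,0.05,0,0,0],[0,0,0.04,0,0,0],[0,0,0.03,0,0,0],[0,0,0.015,0,0,0],[0,0,0,0,0,0],[0,0,0,0,0,0]]}' | grep -E "wrist"
python3 go.py .4943 -.108 .042 1.676
```

```text
width: 0.0233
pos [ 0.4944 -0.1069  0.239 ] d [-0.001  -0.0002  0.089 ] rz 0.003 tilt [-0.  0. -1.] j [ 1.01  0.13 -0.94  1.79  0.11  1.28  0.15] F [-0.3  0.4 -0.2] w 0.0233 gf 21.1 t 24.07
wrist_force: [1.5, -0.4, -0.2]
pos [ 0.4954 -0.1072  0.0552] d [-0.0007 -0.0012  0.0132] rz 0.002 tilt [ 0.002 -0.    -1.   ] j [ 0.88  0.37 -0.86  1.98  0.35  0.94 -0.05] F [ 1.5 -0.4 -0.2] w 0.0235 gf 21.0 t 24.95
```

```bash
python3 steer.py '{"segments": [[0,0,0.006,0,0,0],[0,0,0.003,0,0,0],[0,0,0,0,0,0]]}' | grep -E "wrist|ee"
for i in 1 2 3; do python3 steer.py '{"segments": [[0,0,0.002,0,0,0],[0,0,0,0,0,0]]}' | grep -E "wrist|ee"; done
```

```text
ee_pos: [0.4943, -0.1076, 0.0449]
wrist_force: [-0.3, 0.8, -0.7]
ee_pos: [0.4945, -0.1076, 0.0445]
wrist_force: [-8.8, 1.2, 22.1]
ee_pos: [0.4946, -0.1077, 0.0429]
wrist_force: [-12.1, 1.0, 28.3]
ee_pos: [0.4946, -0.1079, 0.0411]
wrist_force: [-12.9, 0.0, 31.6]
```

```bash
python3 steer.py '{"segments": [[0,0,-0.002,0,0,0],[0,0,0,0,0,0],[0,0,0,0,0,0],[0,0,0,0,0,0]]}' 0.04 | grep -E "wrist|ee|width"
python3 steer.py '{"segments": [[0,0,-0.04,0,0,0],[0,0,-0.05,0,0,0],[0,0,-0.05,0,0,0],[0,0,-0.05,0,0,0],[0,0,0,0,0,0]]}' | grep -E "wrist|ee|width"
python3 steer.py '{"segments": [[0.05,0,0,0,0,0],[0.05,0,0,0,0,0],[0.05,0,0,0,0,0],[0.05,0,0,0,0,0],[0.03,0,0,0,0,0],[0,0,0,0,0,0]]}' .05| grep -E "ee"
python3 - <<'E'
from h import *
t=arm.camera("top");s=arm.camera("side");np.save("t1.npy",t);np.save("s1.npy",s)
f=lambda im:cv2.convertScaleAbs(im[:,:,::-1],alpha=1.5)
a=cv2.resize(t[170:270,236:302],None,fx=6,fy=6,interpolation=cv2.INTER_CUBIC);b=cv2.resize(s[160:260,235:301],None,fx=6,fy=6,interpolation=cv2.INTER_CUBIC)
cv2.imwrite("pics/a6.png",f(np.hstack([a,b])))
print("case",bars(t,z=.040,roi=(172,270,252,300)))
E
```

```text
ee_pos: [0.4943, -0.1075, 0.0408]
wrist_force: [-0.1, -0.5, -0.0]
width: 0.0398
ee_pos: [0.4964, -0.1076, 0.2345]
wrist_force: [-0.6, -0.7, -0.8]
width: 0.0401
ee_pos: [0.4691, 0.1237, 0.2303]
case [(0.4417, -0.0584, 17, 16, 1.547), (0.4734, -0.0551, 37, 17, 0.099), (0.4966, -0.1063, 67, 26, -1.471), (0.5148, -0.0506, 37, 17, 0.099), (0.5665, -0.1059, 67, 27, -1.471), (0.5773, -0.0477, 77, 17, -0.022)]
```

View pics/a6.png

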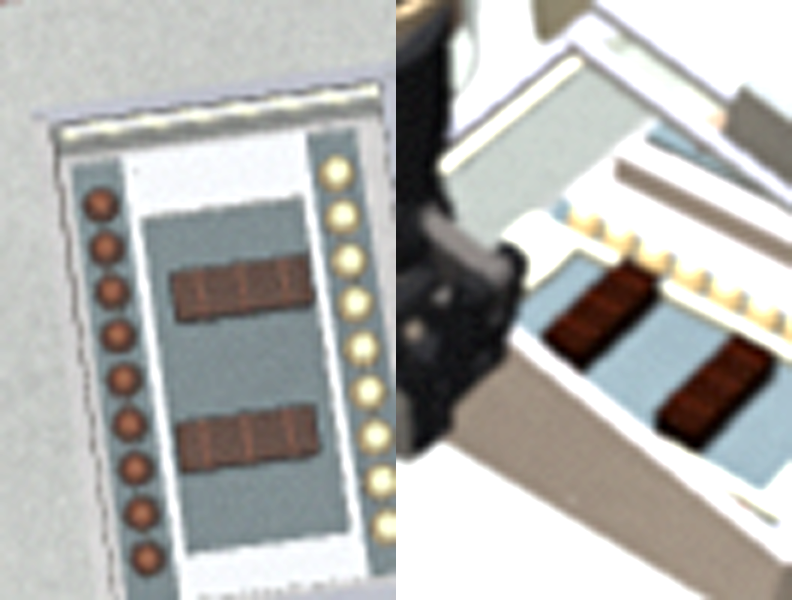

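Both long bars lie in the wide row: bar 1 at case-crop (242,290), bar 2 at (248,438). Their contact heights match, so both are on the floor. Next is the right door; I'll check where the handle and bottle are first.

```bash
python3 - <<'E'
from h import *
print("cap",ray("top",692/1.5625,300/1.5625,.16),"side",ray("side",550/1.5625,176/1.5625,.16), "base side",ray("side",541/1.5625,240/1.5625,0))
t=np.load("t1.npy");s=np.load("s1.npy")
f=lambda im:cv2.convertScaleAbs(im[:,:,::-1],alpha=1.3)
a=cv2.resize(t[190:250,300:400],None,fx=8,fy=5,interpolation=cv2.INTER_CUBIC);b=cv2.resize(s[130:190,290:390],None,fx=8,fy=5,interpolation=cv2.INTER_CUBIC)
cv2.imwrite("pics/a7.png",f(np.vstack([a,b])))
E
python3 go.py .549 -.364 .118 .105
```

```text
cap [ 0.60606728 -0.53229978  0.16      ] side [ 0.58905764 -0.51920032  0.16      ] base side [ 0.58484501 -0.52407597  0.        ]
pos [0.4698 0.1206 0.2303] d [-0.4903  0.0274  0.1122] rz -1.569 tilt [-0.001 -0.    -1.   ] j [ 0.75  0.11 -1.14  1.84  0.11  1.26 -0.31] F [ 0.6 -0.2 -0.3] w 0.05 gf 0.0 t 28.05
```

View pics/a7.png

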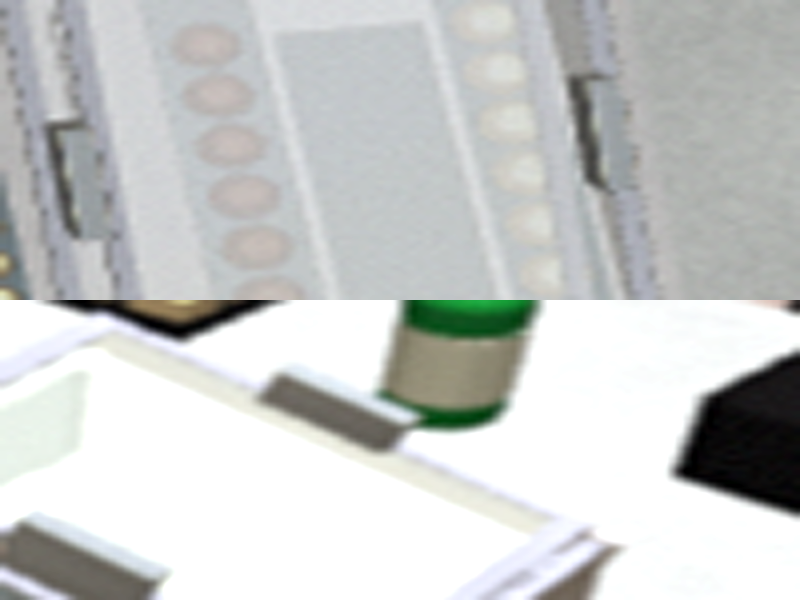

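```bash
python3 - <<'E'
from h import *
print(tri((375.9,216.1),(332.9,148.9)).round(4),ray("top",375.9,216.1,.121).round(4),"leftcal",ray("top",311,225.5,.121).round(4))
E
python3 steer.py '{"segments": [[-0.049,0.0027,0,0,0,0],[-0.049,0.0027,0,0,0,0],[-0.049,0.0027,0,0,0,0],[-0.049,0.0027,0,0,0,0],[-0.049,0.0027,0,0,0,0],[-0.049,0.0027,0,0,0,0],[-0.049,0.0027,0,0,0,0],[-0.049,0.0027,0,0,0,0]]}' .07 >/dev/null
python3 steer.py '{"segments": [[-0.049,0.0027,0,0,0,0],[-0.049,0.0027,0,0,0,0],[0,0,0,0,0,0.16],[0,0,0,0,0,0.16],[0,0,0,0,0,0.16],[0,0,0,0,0,0.16],[0,0,0,0,0,0.16],[0,0,0,0,0,0.16]]}' >/dev/null
python3 steer.py '{"segments": [[0,0,0,0,0,0.16],[0,0,0,0,0,0.16],[0,0,0,0,0,0.16],[0,0,0,0,0,0.13],[0,0,0,0,0,0]]}' >/dev/null
python3 go.py .549 -.367 .118 .105
```

```text
[ 0.5511 -0.3695  0.1159] [ 0.5533 -0.3665  0.121 ] leftcal [ 0.5329 -0.1953  0.121 ]
pos [ 0.5476 -0.3647  0.2303] d [0.0013 0.0025 0.1123] rz 0.001 tilt [-0.001 -0.    -1.   ] j [ 0.91  0.41 -0.53  1.45  0.21  1.34 -1.09] F [ 0.1 -0.   0.5] w 0.07 gf 0.0 t 30.68
```

```bash
python3 steer.py '{"segments": [[0.001,0.001,0.05,0,0,0],[0,0,0.04,0,0,0],[0,0,0.007,0,0,0],[0,0,0.007,0,0,0],[0,0,0.007,0,0,0],[0,0,0,0,0,0]]}' |grep wrist
python3 go.py .549 -.365 .118 .105
python3 steer.py '{"segments": [[0,0,0,0,0,0],[0,0,0,0,0,0],[0,0,0,0,0,0],[0,0,0,0,0,0],[0,0,0,0,0,0],[0,0,0,0,0,0]]}' 0 50|grep -E "wrist|width|grip"; python3 go.py .549 -.365 .118 .105
```

```text
wrist_force: [-0.0, -0.7, 0.8]
pos [ 0.55   -0.3642  0.1205] d [-0.0011  0.0007  0.0025] rz 0.002 tilt [ 0. -0. -1.] j [ 0.9   0.5  -0.51  1.56  0.26  1.15 -1.13] F [-0.  -0.7  0.8] w 0.0705 gf 0.0 t 31.43
wrist_force: [-1.9, -1.7, 4.3]
width: 0.0112
grip_force: 50.1
pos [ 0.55   -0.3644  0.1205] d [-0.0011  0.0005  0.0025] rz 0.002 tilt [ 0.    -0.001 -1.   ] j [ 0.9   0.5  -0.51  1.56  0.26  1.15 -1.13] F [-1.9 -1.7  4.3] w 0.0112 gf 50.1 t 32.17
```

```bash
python3 steer.py '{"segments": [[0,-0.01,0,0,0,0],[0,-0.01,0,0,0,0],[0,-0.01,0,0,0,0],[0,-0.01,0,0,0,0],[0,-0.01,0,0,0,0],[0,-0.01,0,0,0,0]]}' |grep -E "wrist|width|ee"
python3 steer.py '{"segments": [[0,-0.01,0,0,0,0],[0,-0.01,0,0,0,0],[0,-0.01,0,0,0,0],[0,-0.01,0,0,0,0],[0,-0.01,0,0,0,0],[0,-0.01,0,0,0,0]]}' |grep -E "wrist|width|ee"
python3 steer.py '{"segments": [[0,-0.008,0,0,0,0],[0,-0.006,0,0,0,0],[0,-0.006,0,0,0,0],[0,0,0,0,0,0]]}' |grep -E "wrist|width|ee"
```

```text
ee_pos: [0.5435, -0.304, 0.1204]
wrist_force: [0.2, -3.2, 5.3]
width: 0.0113
ee_pos: [0.537, -0.2443, 0.1204]
wrist_force: [0.6, -2.7, 4.9]
width: 0.0109
ee_pos: [0.5348, -0.2234, 0.1204]
wrist_force: [-0.9, 2.2, 7.2]
width: 0.0108
```

```bash
for i in 1 2 3; do python3 steer.py '{"segments": [[0,-0.003,0,0,0,0],[0,-0.002,0,0,0,0],[0,0,0,0,0,0]]}' |grep -E "wrist|ee"; done
```

```text
ee_pos: [0.5346, -0.222, 0.1204]
wrist_force: [3.4, -9.4, 1.0]
ee_pos: [0.5345, -0.2218, 0.1205]
wrist_force: [9.8, -25.4, -6.3]
ee_pos: [0.5345, -0.2216, 0.1206]
wrist_force: [17.2, -40.4, -14.6]
```

```bash
python3 steer.py '{"segments": [[0,0.01,0,0,0,0],[0,0,0,0,0,0],[0,0,0,0,0,0]]}' |grep wrist
python3 steer.py '{"segments": [[0,0,0,0,0,0],[0,0,0,0,0,0],[0,0,0,0,0,0],[0,0,-0.03,0,0,0],[0,0,-0.05,0,0,0],[0,0,-0.05,0,0,0],[0,0,0,0,0,0]]}' 0.05 |grep -E "wrist|width|ee"
python3 - <<'E'
from h import *
t=arm.camera("top");s=arm.camera("side")
for b in bars(t):print(b)
f=lambda im:cv2.convertScaleAbs(im[:,:,::-1],alpha=1.3)
a=cv2.resize(t[195:265,125:195],None,fx=8,fy=8,interpolation=cv2.INTER_CUBIC);b=cv2.resize(s[130:200,275:335],None,fx=4,fy=8,interpolation=cv2.INTER_CUBIC)
cv2.imwrite("pics/a8.png",f(np.hstack([a,b])))
E
```

```text
wrist_force: [3.1, -10.4, 2.1]
ee_pos: [0.5363, -0.2198, 0.2542]
wrist_force: [-0.2, -0.2, -1.7]
width: 0.05
(0.5167, 0.2245, 52, 40, -1.505)
(0.5419, 0.1619, 42, 24, 0.32)
(0.5818, 0.2155, 23, 20, 1.545)
```

View pics/a8.png

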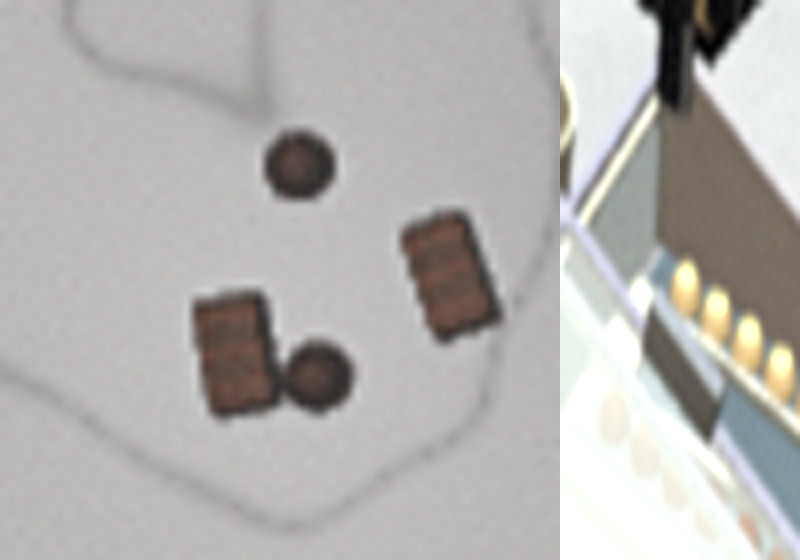

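The right door is open, so the narrow row is bare. On the slab, short bar 1 is free at (450,275), while short bar 2 at (236,354) has a dome touching its right side at (318,376). I'll pick short bar 1 first.

```bash
python3 - <<'E'
from h import *
q=lambda u,v:ray("top",125+(u-3.5)/8,195+(v-3.5)/8,.035)[:2]
a=q(227.5,297);b=q(244.5,411);d=a-b;print("S2",(a+b)/2,np.hypot(*d),np.arctan2(d[1],d[0]),"dome",q(318,376))
E
python3 steer.py '{"segments": [[0,0,0,0,0,-0.107],[0,0,0,0,0,-0.107],[0,0,0,0,0,0]]}' .04 >/dev/null; python3 go.py .5418 .1619 .15 .32
```

```text
S2 [0.51634469 0.23717555] 0.04069546274804308 0.160312006156083 dome [0.50786112 0.20824386]
pos [ 0.5337 -0.2196  0.2484] d [ 0.128  -0.3594  0.0989] rz 0.0 tilt [-0.002  0.001 -1.   ] j [ 0.85  0.25 -0.63  1.62  0.15  1.33 -1.05] F [ 0.3 -1.   0.3] w 0.0399 gf 0.0 t 37.02
```

```bash
python3 steer.py '{"segments": [[0.016,-0.045,0,0,0,0],[0.016,-0.045,0,0,0,0],[0.016,-0.045,0,0,0,0],[0.016,-0.045,0,0,0,0],[0.016,-0.045,0,0,0,0],[0.016,-0.045,0,0,0,0],[0.016,-0.045,0,0,0,0],[0.016,-0.045,0,0,0,0]]}' >/dev/null
python3 steer.py '{"segments": [[0,0,0,0,0,0],[0,0,0.05,0,0,0],[0,0,0.05,0,0,0],[0,0,0,0,0,0]]}' >/dev/null
python3 go.py .5418 .1619 .039 .32
```

```text
pos [0.54   0.16   0.1464] d [ 0.0032 -0.0011  0.1074] rz -0.002 tilt [-0.007 -0.002 -1.   ] j [ 0.33  0.36 -0.83  1.77  0.28  1.15 -1.84] F [-0.5 -0.3  0.1] w 0.0403 gf 0.0 t 38.52
```

```bash
python3 steer.py '{"segments": [[0.002,-0.001,0.04,0,0,0],[0,0,0.035,0,0,0],[0,0,0.015,0,0,0],[0,0,0.01,0,0,0],[0,0,0.007,0,0,0],[0,0,0,0,0,0]]}' | grep wrist; python3 go.py .5418 .1619 .039 .32
python3 steer.py '{"segments": [[0,0,0,0,0,0],[0,0,0,0,0,0],[0,0,0,0,0,0],[0,0,0,0,0,0]]}' 0 20 | grep -E "wrist|width|grip"
python3 steer.py '{"segments": [[0,0,-0.02,0,0,0],[0,0,-0.04,0,0,0],[0,0,-0.05,0,0,0],[0,0,-0.05,0,0,0],[0,0,-0.04,0,0,0],[0,0,0,0,0,0]]}' | grep -E "width"
python3 steer.py '{"segments": [[0,0,0,0,0,-0.17],[0,0,0,0,0,-0.17],[0,0,0,0,0,-0.17],[0,0,0,0,0,-0.17],[0,0,0,0,0,-0.17],[0,0,0,0,0,-0.17],[0,0,0,0,0,-0.17],[0,0,0,0,0,-0.165]]}' | grep -E "width"
python3 go.py .58 -.308 .15 1.676
```

```text
wrist_force: [-0.2, -0.1, 0.8]
pos [0.5442 0.1637 0.0434] d [-0.0028  0.0009  0.0044] rz 0.001 tilt [ 0.  0. -1.] j [ 0.26  0.49 -0.77  1.85  0.4   0.97 -1.93] F [-0.2 -0.1  0.8] w 0.0399 gf 0.0 t 39.27
wrist_force: [-1.4, -0.4, 5.7]
width: 0.0233
grip_force: 21.6
width: 0.0236
width: 0.0231
pos [0.5434 0.1636 0.2427] d [-0.4727 -0.0157  0.0928] rz 0.006 tilt [-0.001 -0.    -1.   ] j [ 0.53  0.35 -1.1   1.64  0.32  1.35 -0.51] F [ 0.4 -0.6 -0.7] w 0.0231 gf 20.9 t 41.52
```

```bash
python3 steer.py '{"segments": [[-0.0467,-0.0015,0,0,0,0],[-0.0467,-0.0015,0,0,0,0],[-0.0467,-0.0015,0,0,0,0],[-0.0467,-0.0015,0,0,0,0],[-0.0467,-0.0015,0,0,0,0],[-0.0467,-0.0015,0,0,0,0],[-0.0467,-0.0015,0,0,0,0],[-0.0467,-0.0015,0,0,0,0]]}' | grep width
python3 steer.py '{"segments": [[-0.0467,-0.0015,0,0,0,0],[-0.0467,-0.0015,0,0,0,0],[0,0,0,0,0,0],[0,0,0,0,0,0]]}' |grep width
python3 go.py .5818 -.3023 .05 1.676
```

```text
width: 0.0239
width: 0.0231
pos [ 0.5778 -0.3014  0.2427] d [-0.0016  0.004   0.1927] rz 0.0 tilt [-0.001  0.001 -1.   ] j [ 1.07  0.49 -0.92  1.43  0.39  1.41  0.25] F [ 0.8  1.2 -0.2] w 0.0231 gf 20.9 t 43.02
```

```bash
python3 steer.py '{"segments": [[-0.001,0.004,0.05,0,0,0],[0,0,0.05,0,0,0],[0,0,0.05,0,0,0],[0,0,0.025,0,0,0],[0,0,0.007,0,0,0],[0,0,0,0,0,0],[0,0,0,0,0,0]]}' | grep -E "wrist"
python3 go.py .5818 -.3023 .05 1.676
python3 - <<'E'
from h import *
s=arm.camera("side")
cv2.imwrite("pics/a9.png",cv2.convertScaleAbs(cv2.resize(s[100:200,260:380],None,fx=6,fy=6,interpolation=cv2.INTER_CUBIC)[:,:,::-1],alpha=1.3))
E
```

```text
wrist_force: [-1.0, 0.3, -0.7]
pos [ 0.583  -0.3028  0.0627] d [ 0.0007 -0.0012  0.0127] rz 0.0 tilt [ 0.002 -0.001 -1.   ] j [ 1.02  0.65 -0.84  1.61  0.52  1.12  0.15] F [-1.   0.3 -0.7] w 0.0233 gf 20.9 t 43.9
```

View pics/a9.png

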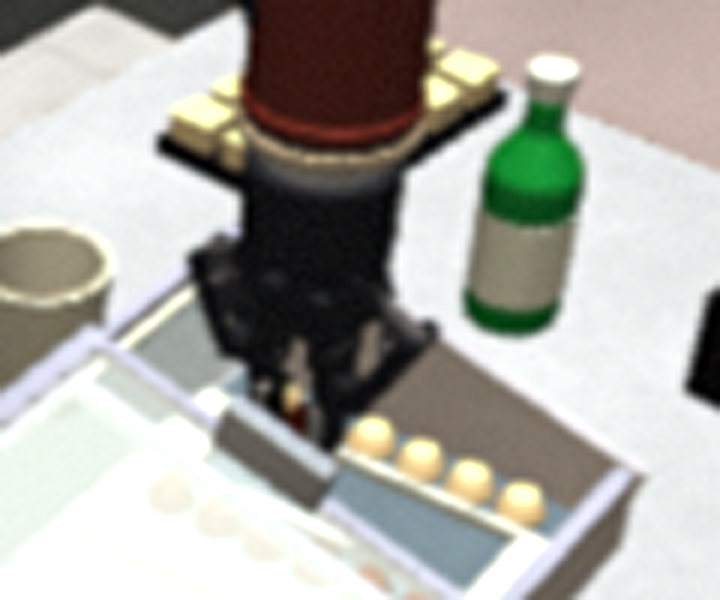

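The gripper is down inside the open right half, with the bar at about (290,420) behind the right handle. I'm lowering to contact.

```bash
python3 steer.py '{"segments": [[0,0,0.007,0,0,0],[0,0,0.003,0,0,0],[0,0,0,0,0,0]]}' | grep -E "wrist|ee"
for i in 1 2 3; do python3 steer.py '{"segments": [[0,0,0.002,0,0,0],[0,0,0,0,0,0]]}' | grep -E "wrist|ee"; done
```

```text
ee_pos: [0.5818, -0.3029, 0.0506]
wrist_force: [0.1, -0.1, 0.5]
ee_pos: [0.5821, -0.3029, 0.049]
wrist_force: [0.5, 0.3, 0.3]
ee_pos: [0.5822, -0.3029, 0.0488]
wrist_force: [-6.2, 1.9, 16.3]
ee_pos: [0.5823, -0.3031, 0.048]
wrist_force: [-11.5, 2.8, 25.9]
```

```bash
python3 steer.py '{"segments": [[0,0,-0.001,0,0,0],[0,0,0,0,0,0],[0,0,0,0,0,0],[0,0,0,0,0,0]]}' 0.04 | grep -E "wrist|ee|width"
python3 steer.py '{"segments": [[0,0,-0.04,0,0,0],[0,0,-0.05,0,0,0],[0,0,-0.05,0,0,0],[0,0,-0.05,0,0,0],[0,0,0,0,0,0]]}' | grep -E "wrist"
python3 steer.py '{"segments": [[0.05,0,0,0,0,0],[0.05,0,0,0,0,0],[0.05,0,0,0,0,0],[0.05,0,0,0,0,0],[0.05,0,0,0,0,0],[0.05,0,0,0,0,0],[0.05,0,0,0,0,0],[0.05,-0.005,0,0,0,0]]}' .06| grep -E "ee"
python3 - <<'E'
from h import *
t=arm.camera("top");s=arm.camera("side");np.save("t2.npy",t)
print("case",bars(t,z=.040,roi=(172,270,325,362)))
f=lambda im:cv2.convertScaleAbs(im[:,:,::-1],alpha=1.4)
a=cv2.resize(t[165:265,300:380],None,fx=5,fy=5,interpolation=cv2.INTER_CUBIC);b=cv2.resize(s[215:315,90:170],None,fx=5,fy=5,interpolation=cv2.INTER_CUBIC)
cv2.imwrite("pics/b1.png",f(np.hstack([a,b])))
E
python3 go.py .5163 .2372 .045 1.731
```

```text
ee_pos: [0.5819, -0.3028, 0.0457]
wrist_force: [-0.5, 0.0, 0.1]
width: 0.04
wrist_force: [0.1, 0.2, 0.4]
ee_pos: [0.5346, 0.0957, 0.2352]
case [(0.4738, -0.2626, 24, 23, -0.822), (0.503, -0.2585, 25, 22, 1.546), (0.5843, -0.3045, 44, 27, -1.485), (0.5736, -0.2536, 108, 23, 0.051)]
pos [0.533  0.1009 0.2359] d [ 0.137  -0.0011  0.1911] rz -0.046 tilt [-0.     0.002 -1.   ] j [ 0.69  0.29 -1.11  1.71  0.27  1.31 -0.37] F [-0.1 -0.1  0.3] w 0.0598 gf 0.0 t 47.3
```

View pics/b1.png

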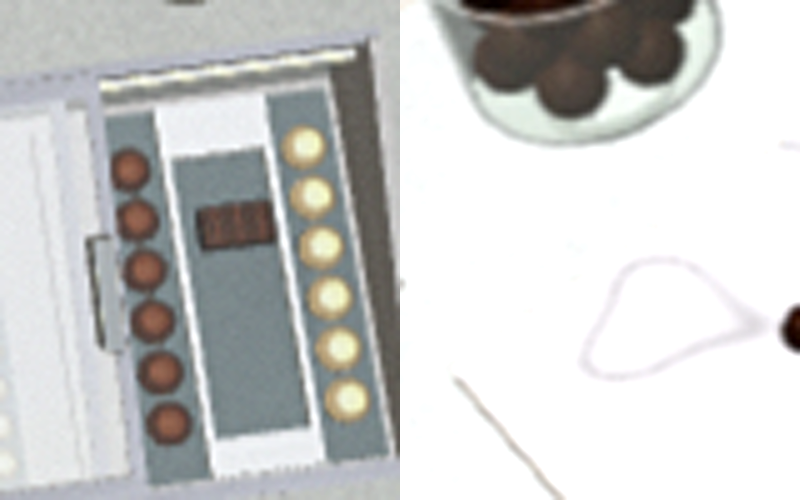

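Short bar 1 lies on the floor of the narrow row (crop (235,225), channel 183–277). I'll now grip short bar 2 by its ends to move it clear of the dome.

```bash
python3 steer.py '{"segments": [[0.046,0,0,0,0,0],[0.046,0,0,0,0,0],[0.047,-0.001,0,0,0,0],[0,0,0,0,0,-0.046],[0,0,0.05,0,0,0],[0,0,0.05,0,0,0],[0,0,0,0,0,0]]}' >/dev/null
python3 go.py .516 .239 .043 1.731
```

```text
pos [0.5175 0.2308 0.1325] d [0.0085 0.0004 0.0894] rz -0.009 tilt [-0.007 -0.002 -1.   ] j [ 0.35  0.47 -1.06  1.77  0.44  1.18 -0.69] F [-0.8  1.5  0.8] w 0.0599 gf 0.0 t 48.17
```

```bash
python3 steer.py '{"segments": [[0.007,0,0.04,0,0,0],[0,0,0.025,0,0,0],[0,0,0.01,0,0,0],[0,0,0.008,0,0,0],[0,0,0,0,0,0]]}' | grep wrist; python3 go.py .516 .239 .043 1.731
python3 steer.py '{"segments": [[0,0,0,0,0,0],[0,0,0,0,0,0],[0,0,0,0,0,0],[0,0,0,0,0,0]]}' 0 20 | grep -E "wrist|width|grip"
python3 steer.py '{"segments": [[0,0,-0.004,0,0,0],[0.01,0,0,0,0,0],[0.01,0,0,0,0,0],[0.01,0,0,0,0,0],[0,0,0.003,0,0,0],[0,0,0,0,0,0]]}' | grep -E "width|wrist|ee"
```

```text
wrist_force: [-0.4, 0.5, 0.6]
pos [0.519  0.2395 0.0537] d [-0.     -0.003   0.0107] rz -0.009 tilt [ 0.001  0.    -1.   ] j [ 0.28  0.57 -0.99  1.82  0.54  1.05 -0.77] F [-0.4  0.5  0.6] w 0.0601 gf 0.0 t 48.8
wrist_force: [-1.9, -0.6, 6.5]
width: 0.0002
grip_force: 3.4
ee_pos: [0.5138, 0.2689, 0.0535]
wrist_force: [0.3, 0.3, -0.5]
width: 0.0001
```

It closed above the bar because it hadn't descended far enough. I'll open, raise and look again.

```bash
python3 steer.py '{"segments": [[0,0,-0.05,0,0,0],[0,0,-0.05,0,0,0],[0,0,-0.05,0,0,0],[-0.05,0,0,0,0,0],[-0.05,0,0,0,0,0],[-0.05,0,0,0,0,0],[-0.05,0,0,0,0,0],[-0.05,0,0,0,0,0]]}' .06 >/dev/null
python3 steer.py '{"segments": [[-0.05,0,0,0,0,0],[-0.05,0,0,0,0,0],[0,0,0,0,0,0]]}' |grep ee
python3 - <<'E'
from h import *
t=arm.camera("top");print(bars(t))
f=lambda im:cv2.convertScaleAbs(im[:,:,::-1],alpha=1.3)
cv2.imwrite("pics/b2.png",f(cv2.resize(t[195:265,125:195],None,fx=8,fy=8,interpolation=cv2.INTER_CUBIC)))
E
```

```text
ee_pos: [0.5666, -0.0828, 0.2033]
[(0.5167, 0.2245, 52, 40, -1.505), (0.5818, 0.2155, 23, 20, 1.545)]
```

View pics/b2.png

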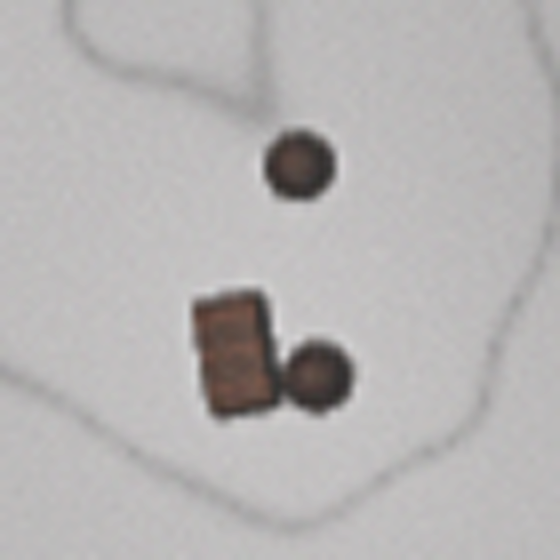

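The bar and dome haven't moved: bar at (236,354), dome at (318,376). That was my 15th view, one over the limit of 14, so I'm viewing no more and will use numbers only. I'm going back to the bar.

```bash
python3 go.py .516 .239 .15 1.731
python3 steer.py '{"segments": [[0.04,0,0,0,0,0],[0.04,0,0,0,0,0],[0.04,0,0,0,0,0],[0.04,0,0,0,0,0],[0.04,0,0,0,0,0],[0.04,0,0,0,0,0],[0.04,0,0,0,0,0],[0.04,0,0,0,0,0]]}' >/dev/null
python3 steer.py '{"segments": [[0,0,0,0,0,0],[0,0,0.05,0,0,0],[0,0,0,0,0,0],[0,0,0,0,0,0]]}' >/dev/null
python3 go.py .516 .239 .042 1.731
```

```text
pos [ 0.5665 -0.0795  0.2036] d [ 0.3224 -0.0034  0.0537] rz -0.014 tilt [-0.001  0.    -1.   ] j [ 0.91  0.38 -1.05  1.68  0.34  1.28 -0.06] F [-0.5  0.1 -0.8] w 0.0602 gf 0.0 t 51.48
pos [0.5188 0.2396 0.1553] d [-0.0002 -0.0029  0.1133] rz -0.009 tilt [ 0.  0. -1.] j [ 0.35  0.45 -1.08  1.74  0.42  1.21 -0.68] F [ 0.4 -0.1  0.5] w 0.0598 gf 0.0 t 52.98
```

```bash
python3 steer.py '{"segments": [[0,-0.003,0.04,0,0,0],[0,0,0.04,0,0,0],[0,0,0.015,0,0,0],[0,0,0.01,0,0,0],[0,0,0.006,0,0,0],[0,0,0.003,0,0,0],[0,0,0,0,0,0],[0,0,0,0,0,0]]}' | grep wrist; python3 go.py .516 .239 .042 1.731
```

```text
wrist_force: [0.9, 0.8, -0.1]
pos [0.5158 0.2391 0.0405] d [-0.0001  0.0002 -0.0015] rz -0.009 tilt [ 0.001  0.    -1.   ] j [ 0.27  0.58 -0.98  1.84  0.56  1.03 -0.79] F [ 0.9  0.8 -0.1] w 0.0602 gf 0.0 t 53.98
```

Now close, lift slightly, move 3.5 cm away from the dome, set down and release. Then rise and turn to grip across the bar's width.

```bash
python3 steer.py '{"segments": [[0,0,0,0,0,0],[0,0,0,0,0,0],[0,0,0,0,0,0],[0,0,0,0,0,0]]}' 0 20 | grep -E "wrist|width|grip"
python3 steer.py '{"segments": [[0,0,-0.004,0,0,0],[0,0,0,0,0,0],[0.012,0,0,0,0,0],[0.012,0,0,0,0,0],[0.012,0,0,0,0,0],[0,0,0,0,0,0],[0,0,0.003,0,0,0],[0,0,0,0,0,0]]}' | grep -E "width|wrist|ee"; python3 go.py .516 .239 .042 1.731
```

```text
wrist_force: [-0.5, -0.2, 6.3]
width: 0.0413
grip_force: 21.0
ee_pos: [0.5102, 0.2739, 0.0406]
wrist_force: [0.8, -0.4, 0.1]
width: 0.041
pos [0.5102 0.2739 0.0406] d [-0.0354  0.0005 -0.0013] rz -0.01 tilt [-0.    -0.001 -1.   ] j [ 0.2   0.6  -0.97  1.81  0.57  1.04 -0.85] F [ 0.8 -0.4  0.1] w 0.041 gf 20.4 t 55.48
```

```bash
python3 steer.py '{"segments": [[0,0,0,0,0,0],[0,0,0,0,0,0],[0,0,0,0,0,0],[0,0,-0.03,0,0,0],[0,0,-0.05,0,0,0],[0,0,0,0,0,0]]}' 0.06 | grep -E "wrist|width|ee"
python3 - <<'E'
from h import *
t=arm.camera("top");print(bars(t))
s=arm.camera("side");print(bars(s,"side",z=.03,roi=(215,345,90,200)))
E
```

```text
ee_pos: [0.5118, 0.2761, 0.1247]
wrist_force: [-0.5, -0.6, 0.6]
width: 0.0598
[(0.5074, 0.2084, 21, 20, -0.794), (0.5818, 0.2155, 23, 20, 1.545), (0.4295, 0.2604, 375, 168, 0.797)]
[(0.5036, 0.275, 46, 25, 0.16), (0.4963, 0.2151, 24, 18, -0.68), (0.6202, 0.2291, 202, 107, -0.345), (0.782, 0.2008, 189, 109, 0.771)]
```

```bash
python3 steer.py '{"segments": [[0,0,0,0,0,-0.174],[0,0,0,0,0,-0.174],[0,0,0,0,0,-0.174],[0,0,0,0,0,-0.174],[0,0,0,0,0,-0.174],[0,0,0,0,0,-0.174],[0,0,0,0,0,-0.174],[0,0,0,0,0,-0.174]]}' .045 >/dev/null
python3 steer.py '{"segments": [[0,0,0,0,0,-0.174],[0,0,0,0,0,0],[0,0,0,0,0,0]]}' >/dev/null
python3 go.py .510 .272 .04 .169
```

```text
pos [0.5098 0.2744 0.1203] d [ 0.0001 -0.0024  0.0803] rz -0.027 tilt [-0.001 -0.    -1.   ] j [ 0.38  0.65 -1.27  1.75  0.65  1.25  0.66] F [ 0.5  0.4 -0.1] w 0.0449 gf 0.0 t 57.7
```

```bash
python3 steer.py '{"segments": [[0,-0.002,0.03,0,0,-0.027],[0,0,0.025,0,0,0],[0,0,0.01,0,0,0],[0,0,0.008,0,0,0],[0,0,0.006,0,0,0],[0,0,0,0,0,0],[0,0,0,0,0,0]]}' | grep wrist; python3 go.py .510 .272 .04 .169
python3 steer.py '{"segments": [[0,0,0,0,0,0],[0,0,0,0,0,0],[0,0,0,0,0,0],[0,0,0,0,0,0]]}' 0 20 | grep -E "wrist|width|grip"
python3 steer.py '{"segments": [[0,0,-0.02,0,0,0],[0,0,-0.04,0,0,0],[0,0,-0.05,0,0,0],[0,0,-0.05,0,0,0],[0,0,-0.04,0,0,0],[0,0,0,0,0,0]]}' | grep -E "width"
python3 steer.py '{"segments": [[0,0,0,0,0,0.174],[0,0,0,0,0,0.174],[0,0,0,0,0,0.174],[0,0,0,0,0,0.174],[0,0,0,0,0,0.174],[0,0,0,0,0,0.174],[0,0,0,0,0,0.174],[0,0,0,0,0,0.174]]}' | grep -E "width"
python3 steer.py '{"segments": [[0,0,0,0,0,0.174],[0,0,0,0,0,0.065],[0,0,0,0,0,0],[0,0,0,0,0,0]]}' | grep -E "width"
python3 go.py .5122 -.3075 .15 1.676
```

```text
wrist_force: [-0.1, 0.5, 0.3]
pos [0.5107 0.2728 0.0425] d [ 0.0008 -0.0007  0.0025] rz 0.004 tilt [ 0.001  0.    -1.   ] j [ 0.33  0.73 -1.18  1.81  0.75  1.14  0.63] F [-0.1  0.5  0.3] w 0.0452 gf 0.0 t 58.58
wrist_force: [-0.4, -0.6, 5.6]
width: 0.0234
grip_force: 21.6
width: 0.0234
width: 0.023
width: 0.0232
pos [0.5102 0.2726 0.2418] d [-0.5765 -0.0644  0.0919] rz 0.01 tilt [-0.001 -0.    -1.   ] j [ 0.2   0.32 -0.94  1.62  0.27  1.34 -0.66] F [-0.3  0.2 -0.6] w 0.0232 gf 20.9 t 61.33
```

```bash
python3 steer.py '{"segments": [[-0.048,-0.0054,0,0,0,0.01],[-0.048,-0.0054,0,0,0,0],[-0.048,-0.0054,0,0,0,0],[-0.048,-0.0054,0,0,0,0],[-0.048,-0.0054,0,0,0,0],[-0.048,-0.0054,0,0,0,0],[-0.048,-0.0054,0,0,0,0],[-0.048,-0.0054,0,0,0,0]]}' >/dev/null
python3 steer.py '{"segments": [[-0.048,-0.0054,0,0,0,0],[-0.048,-0.0054,0,0,0,0],[-0.048,-0.0054,0,0,0,0],[-0.048,-0.0054,0,0,0,0],[0,0,0,0,0,0],[0,0,0,0,0,0]]}' >/dev/null
python3 go.py .5122 -.3075 .06 1.676
```

```text
pos [ 0.5058 -0.3063  0.2417] d [-0.002   0.0063  0.1817] rz -0.001 tilt [-0.     0.001 -1.   ] j [ 0.97  0.28 -0.61  1.6   0.16  1.32  0.45] F [ 0.   0.4 -0.6] w 0.0237 gf 20.9 t 63.08
```

```bash
python3 steer.py '{"segments": [[-0.002,0.006,0.05,0,0,0],[0,0,0.05,0,0,0],[0,0,0.05,0,0,0],[0,0,0.025,0,0,0],[0,0,0.008,0,0,0],[0,0,0,0,0,0],[0,0,0,0,0,0]]}' | grep -E "wrist"
python3 go.py .5122 -.3075 .06 1.676
python3 steer.py '{"segments": [[0,0,0.006,0,0,0],[0,0,0.002,0,0,0],[0,0,0,0,0,0]]}' | grep -E "wrist|ee"
for i in 1 2; do python3 steer.py '{"segments": [[0,0,0.002,0,0,0],[0,0,0,0,0,0]]}' | grep -E "wrist|ee"; done
```

```text
wrist_force: [0.1, 0.4, -0.9]
pos [ 0.5128 -0.3085  0.0606] d [ 0.0011 -0.0005  0.0006] rz -0.002 tilt [ 0.002 -0.001 -1.   ] j [ 0.92  0.46 -0.56  1.77  0.29  0.99  0.35] F [ 0.1  0.4 -0.9] w 0.0233 gf 20.9 t 63.95
ee_pos: [0.5117, -0.3084, 0.0509]
wrist_force: [0.1, -0.2, -0.4]
ee_pos: [0.5118, -0.3084, 0.0489]
wrist_force: [0.3, 1.0, 0.3]
ee_pos: [0.512, -0.3084, 0.0475]
wrist_force: [-1.0, 0.4, 4.3]
```

```bash
python3 steer.py '{"segments": [[0,0,0.001,0,0,0],[0,0,0,0,0,0],[0,0,0,0,0,0],[0,0,0,0,0,0],[0,0,0,0,0,0]]}' 0.04 | grep -E "wrist|ee|width"
python3 steer.py '{"segments": [[0,0,-0.04,0,0,0],[0,0,-0.05,0,0,0],[0,0,-0.05,0,0,0],[0,0,-0.05,0,0,0],[0,0,0,0,0,0]]}' | grep -E "wrist"
python3 steer.py '{"segments": [[0.05,0,0,0,0,0],[0.05,0,0,0,0,0],[0.05,0,0,0,0,0],[0.05,0,0,0,0,0],[0.05,0,0,0,0,0],[0.05,0,0,0,0,0],[0.05,0,0,0,0,0],[0.05,0,0,0,0,0]]}' .06| grep -E "ee"
python3 - <<'E'
from h import *
t=arm.camera("top");np.save("t3.npy",t)
c=np.array([.549,-.307])
u=np.array([np.cos(.105),np.sin(.105)]);v=np.array([-u[1],u[0]])
for b in bars(t,z=.040,roi=(172,270,325,362)):print(b,(np.array(b[:2])-c)@u,(np.array(b[:2])-c)@v)
print(bars(t))
E
python3 go.py .534 -.2203 .119 .105
```

```text
ee_pos: [0.5119, -0.3084, 0.046]
wrist_force: [0.0, 0.1, -0.3]
width: 0.0402
wrist_force: [0.6, 0.7, -0.6]
ee_pos: [0.47, 0.0908, 0.2355]
(0.4738, -0.2626, 24, 23, -0.822) -0.07013240242268466 0.05203696888196525
(0.503, -0.2585, 25, 22, 1.546) -0.04066351019823012 0.05305401905943071
(0.5142, -0.3068, 45, 26, -1.471) -0.03458737974988199 0.0038461879877947935
(0.5843, -0.3045, 44, 27, -1.471) 0.035367605387094166 -0.001213461652788306
(0.5736, -0.2532, 109, 23, 0.059) 0.030103142726606868 0.05092544352267867
[(0.4708, 0.1843, 294, 195, 0.263)]
pos [0.4688 0.0981 0.2359] d [-0.3239  0.0299  0.1163] rz -1.566 tilt [ 0.     0.002 -1.   ] j [ 0.62  0.05 -0.93  1.85  0.04  1.26 -0.21] F [-3.3  6.5  1. ] w 0.0598 gf 0.0 t 67.12
```

Both short bars are in the narrow row, aligned and about 70 mm apart. I'm going back to the right handle to shut the door.

```bash
python3 steer.py '{"segments": [[-0.0463,0.0043,0,0,0,0],[-0.0463,0.0043,0,0,0,0],[-0.0463,0.0043,0,0,0,0],[-0.0463,0.0043,0,0,0,0],[-0.0463,0.0043,0,0,0,0],[-0.0463,0.0043,0,0,0,0],[-0.0463,0.0043,0,0,0,0],[0,0,0,0,0,0]]}' .06 >/dev/null
python3 steer.py '{"segments": [[0,0,0,0,0,0.174],[0,0,0,0,0,0.174],[0,0,0,0,0,0.174],[0,0,0,0,0,0.174],[0,0,0,0,0,0.174],[0,0,0,0,0,0.174],[0,0,0,0,0,0.174],[0,0,0,0,0,0.174]]}' >/dev/null
python3 steer.py '{"segments": [[0,0,0,0,0,0.174],[0,0,0,0,0,0],[0,0,0,0,0,0]]}' >/dev/null
python3 go.py .5345 -.2203 .119 .105
```

```text
pos [ 0.5339 -0.2294  0.2357] d [ 0.0017 -0.0089  0.1167] rz 0.007 tilt [-0.  0. -1.] j [ 0.73  0.24 -0.47  1.64  0.11  1.29 -1.22] F [0.6 0.3 0.5] w 0.0601 gf 0.0 t 69.5
```

```bash
python3 steer.py '{"segments": [[0.001,-0.009,0.05,0,0,0.007],[0,0,0.04,0,0,0],[0,0,0.01,0,0,0],[0,0,0.008,0,0,0],[0,0,0.008,0,0,0],[0,0,0,0,0,0],[0,0,0,0,0,0]]}' |grep wrist
python3 go.py .5345 -.2203 .119 .105
python3 steer.py '{"segments": [[0,0,0,0,0,0],[0,0,0,0,0,0],[0,0,0,0,0,0],[0,0,0,0,0,0],[0,0,0,0,0,0],[0,0,0,0,0,0]]}' 0 50|grep -E "wrist|width|grip"; python3 go.py .5345 -.2203 .119 .105
```

```text
wrist_force: [-0.4, 0.4, -0.2]
pos [ 0.5345 -0.2209  0.1208] d [ 0.0001 -0.0006  0.0018] rz -0.004 tilt [ 0.001 -0.    -1.   ] j [ 0.71  0.33 -0.47  1.78  0.17  1.07 -1.29] F [-0.4  0.4 -0.2] w 0.0603 gf 0.0 t 70.38
wrist_force: [0.3, -5.4, 1.7]
width: 0.0107
grip_force: 51.8
pos [ 0.5342 -0.2221  0.1204] d [ 0.0005 -0.0018  0.0014] rz -0.005 tilt [ 0.001 -0.002 -1.   ] j [ 0.71  0.33 -0.46  1.78  0.17  1.07 -1.29] F [ 0.3 -5.4  1.7] w 0.0107 gf 51.8 t 71.12
```

```bash
python3 steer.py '{"segments": [[0,0.01,0,0,0,0],[0,0.01,0,0,0,0],[0,0.01,0,0,0,0],[0,0.01,0,0,0,0],[0,0.01,0,0,0,0],[0,0.01,0,0,0,0],[0,0.01,0,0,0,0]]}' |grep -E "wrist|width|ee"
python3 steer.py '{"segments": [[0,0.01,0,0,0,0],[0,0.01,0,0,0,0],[0,0.01,0,0,0,0],[0,0.01,0,0,0,0],[0,0.01,0,0,0,0],[0,0.01,0,0,0,0],[0,0.01,0,0,0,0],[0,0,0,0,0,0]]}' |grep -E "wrist|width|ee"
for i in 1 2; do python3 steer.py '{"segments": [[0,0.004,0,0,0,0],[0,0.002,0,0,0,0],[0,0,0,0,0,0]]}' |grep -E "wrist|ee"; done
```

```text
ee_pos: [0.5416, -0.2905, 0.1204]
wrist_force: [-0.2, 2.0, 4.0]
width: 0.0109
ee_pos: [0.5492, -0.3614, 0.1205]
wrist_force: [4.9, -0.3, 4.8]
width: 0.0112
ee_pos: [0.5497, -0.366, 0.1205]
wrist_force: [5.3, -0.5, 4.4]
ee_pos: [0.5501, -0.3695, 0.1204]
wrist_force: [0.4, 8.9, 9.8]
```

```bash
python3 steer.py '{"segments": [[0,-0.002,0,0,0,0],[0,0,0,0,0,0],[0,0,0,0,0,0]]}' |grep wrist
python3 steer.py '{"segments": [[0,0,0,0,0,0],[0,0,0,0,0,0],[0,0,0,0,0,0],[0,0,-0.03,0,0,0],[0,0,-0.05,0,0,0],[0,0,-0.05,0,0,0],[0,0,0,0,0,0]]}' 0.05 |grep -E "wrist|width|ee"
python3 steer.py '{"segments": [[-0.05,0.02,0,0,0,0],[-0.05,0.02,0,0,0,0],[-0.05,0.02,0,0,0,0],[-0.04,0.02,0,0,0,0],[0,0,0,0,0,0]]}' |grep ee
python3 - <<'E'
from h import *
t=arm.camera("top");np.save("t4.npy",t)
print("slab",bars(t))
for r in((172,270,252,300),(172,270,325,372)):print([b for b in bars(t,z=.04,roi=r,thr=95) if b[2]>35])
# left/right handle: compare patch with start image brightness profile along row
t0=np.load("t0.npy")
for n,im in(("start",t0),("now",t)):print(n,im[232,250:275].mean(1).round().astype(int),im[217,362:385].mean(1).round().astype(int))
E
```

```text
wrist_force: [5.0, 2.6, 5.3]
ee_pos: [0.5507, -0.3709, 0.2549]
wrist_force: [0.7, -0.4, -0.1]
width: 0.0502
ee_pos: [0.3634, -0.4715, 0.249]
slab [(0.5067, 0.2091, 23, 22, 0.008), (0.5818, 0.2155, 23, 20, 1.545)]
[]
[]
start [100 124  98  74  53 111 123 111 110 108 109 122 154 126 123 121 124 124
 122 123 122 123 124 122 121] [127 130 132 130 126 125 123 117  56  60 119 113 114 113  81  57  70 128
 130 125 124 124 126]
now [ 94 121 119  99 109 108 111 110  85 103 123 154 152 123 122 123 121 122
 120 121 122 122 122 123 120] [125 128 127 129 126 121 120 121 120 138 128  77  48  56 114 114 112 111
 112 127 124 121 126]
```

Run:
```python
from h import *
t0=np.load("t0.npy");t=np.load("t4.npy")
d=np.array([.105,-.9945]);g=np.array([.5293,-.193])
for o in(.019,.01,.004,0):
  p=g+d*(o-.148)+[.0036,-.0023];print(o,np.round(proj("top",np.array([*p,.121])),1))
for n,im in(("start",t0),("now",t)):
  for r in(222,228,234,240):print(n,r,im[r,244:268].mean(1).round().astype(int))
```

```text
0.019 [262.3 231.9]
0.01 [258.9 232.3]
0.004 [256.6 232.6]
0 [255.1 232.8]
start 222 [121 126 128 126  92 126 127  89  86  96 124 120  67  77  90  93 125 140
 122 123 120 122 125 123]
start 228 [120 122 125 129 128  96 127 112  86  65  86 123 114 111 110 111 112 109
 139 124 123 123 122 122]
start 234 [123 125 123 126 128 124  97 126 107  80  49  87 119  81 108 109 109 108
 118 129 123 120 123 121]
start 240 [122 122 120 123 128 129 125  92 127  95  71  52 112 120 103 106 106 109
 118 151 126 122 123 121]
now 222 [123 123 125 122  89 122 121 119  81  69  63  60  74 121 124 134 155 139
 122 124 120  95 102 100]
now 228 [121 121 122 128 124  97 124 120 122 118 111 111 107  98 117 123 138 156
 134 121 120 121 122 123]
now 234 [122 121 121 124 127 126  95 122 118  94 108 109 108 110  77 101 120 144
 155 128 120 121 121 123]
now 240 [122 121 120 119 129 127 123  91 121 117  78 106 106 108 107  74 100 123
 149 152 121 109 105 105]
```

```bash
python3 -c "
from station import arm
print(arm.hand_in())"
```

```text
the job is handed in; nothing more can be done
None
```

I handed the job in with both long bars in the wide row, both short bars in the narrow row, both doors shut and both domes still on the slab; the judge printed no verdict, I viewed 15 pictures against the limit of 14, and I did not re-check the bars through the glass once the doors were shut.

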